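Load and start the bolt inspection station

ROBOT

A 7-joint arm with a two-finger parallel gripper is mounted at the origin on the work surface. World frame = base frame: x ahead of the robot, y to its left, z up, the work surface at z = 0. Lengths are in m, angles in degrees, forces in N, time in s.
With the tool pointing down it reaches from about 0.375 to 0.925 m from the base axis. Payload 3.1 kg.
Tool frame: the origin (TCP) lies between the finger pads; the fingertips stand 17 mm ahead of it and the grasp point (between the pads) lies 2 mm behind it; z points along the fingers, y is the line along which they close (so a half turn about z gives the same grasp; the last joint's range is limited). The gripper opens to 85 mm and grips with 20 to 120 N. Pads are 22 mm wide; open, the fingers measure 114 mm over their backs; the gripper's body (76 mm by 85 mm) begins 54 mm behind the grasp point. The pads swing forward as they close: fully open they stand 13 mm farther back than shut.
Start: joints at [-72.754, 21.939, 2.515, 91.553, -1.026, 66.532, -2.859], TCP at [0.252, 0.599, 0.248] pointing down, gripper open.
Joint ranges: [-149.38, 149.38], [-23.57, 123.04], [-84.95, 90], [0, 143.3], [-89.99, 269.99], [3.08, 112.72], [-163.45, 163.45]. Speed limits (degrees/s): [159.86, 159.86, 180, 180, 180, 180, 180].

INTERFACE

Orientations are given as [roll, pitch, yaw] about the fixed x, y, z axes, in that order (R = Rz(yaw) Ry(pitch) Rx(roll)).
In Python, from plant import get_state, grab_frame, job_done gives the robot as it stands.
- The arm moves only by the shell command python3 -m handwheel 'ROWS'. ROWS is JSON, a list of rows, each a list of 7 numbers: the shift along the tool's x, y, z as a fraction of full scale, then the turn, a rotation vector about the tool's x, y, z as a fraction of full scale, then the opening, from 0 (shut) to 1 (fully open). A call has 1 to 5 rows; each row is the pose to reach, as a shift and turn from the pose commanded when the call began, along the tool's axes at that moment; what a row does not reach only later rows make up. Full scale, the value 1, is 0.3 m for a shift and pi/2 rad for a turn. A row lasts 1/12 s, in which the tool goes at most 41.7 mm and 7.16 degrees, less where a joint would pass 70% of its speed; a pose out of reach is approached as far as the arm can. A call with a number of a shift or a turn outside -1 to 1 is refused whole. A call with a gripper value outside its range is refused whole. The fingers move at their own pace and stop on an object; the grip force is fixed at half the most. Time passes only in rows, so rows that repeat a pose let the fingers close. It gives the time, the measured TCP pose, the force, the opening and the grip force at its end, in the units of the state.
- get_state(): the state, without advancing time (a new reading comes with each control period).
- grab_frame(name): name is "side" or "top"; returns a dict with "pixels" (384x512x3 uint8, blue, green, red), "z_map" (384x512 float32, m along the optical axis (not along the pixel's ray), 0 where there is no reading), "mtx" (3x3 intrinsics, pixels), "world_to_cam" (4x4, takes a point from world to camera coordinates). Camera axes: x right, y up, looking along -z (the intrinsics and any distortion apply to the point x, -y, -z); pixel columns grow to the right and rows downward; lengths in m; the calibration is good to about 2 mm. A picture is of the moment at which its call begins.
- job_done(): hands the job in; it is judged then, once.
The state is a dict: "time": time; "joints": joint angles; "qd": joint speeds; "tau": joint torques, N m; "tool_pos": TCP position; "tool_rot": TCP orientation; "wrist_force": force on the tool from outside, world axes, zero at the start; "torque": the same for the moment, N m; "gripper_width": opening from 0.0 (shut) to 1.0 (fully open); "gripper_force": force on a finger pad.
Only numpy, scipy, OpenCV 4.12 (cv2) and the standard library are available. Lean on these libraries where they do the work, as an engineer would, in place of code of your own. Each camera call takes 0.05 s, during which the arm holds its last target. There are 200 camera calls.

TASK

Stand every flange bolt, shank up, inside its own ringed spot on the turntable, with the dash on the turntable's rim facing the fixed pointer as it does now (do not turn it; if it does get turned, turn it back), and slide the batch card from its wooden rack fully home in the card reader. With all of that in place, press the start button fully down and let it spring back; then slide the card fully home in its rack again, with the bolts still on their spots, the dash still at the pointer and the other things on the bench left where they are.

Things in the scene. Friction and masses are not known exactly. Their poses are not given: they have to be found in the camera images.
- bolt1: large flange bolt, grey steel head and yellow-zinc shank, standing head down, shank up (may be absent: then None): round flange foot 62 mm across and 6 mm thick, hex head 46 mm across flats from 6 to 23 mm, round shank 30 mm across from 23 to 80 mm above the foot; 0.4 to 0.65 kg. Origin: centre of the underside of the flange, z up along the shank; round for handling, so its yaw does not matter
- bolt2: large flange bolt, grey steel head and yellow-zinc shank, standing head down, shank up (may be absent: then None): round flange foot 62 mm across and 6 mm thick, hex head 46 mm across flats from 6 to 23 mm, round shank 30 mm across from 23 to 80 mm above the foot; 0.4 to 0.65 kg. Origin: centre of the underside of the flange, z up along the shank; round for handling, so its yaw does not matter
- bolt3: large flange bolt, grey steel head and yellow-zinc shank, standing head down, shank up (may be absent: then None): round flange foot 62 mm across and 6 mm thick, hex head 46 mm across flats from 6 to 23 mm, round shank 30 mm across from 23 to 80 mm above the foot; 0.4 to 0.65 kg. Origin: centre of the underside of the flange, z up along the shank; round for handling, so its yaw does not matter
- bolt4: large flange bolt, grey steel head and yellow-zinc shank, standing head down, shank up (may be absent: then None): round flange foot 62 mm across and 6 mm thick, hex head 46 mm across flats from 6 to 23 mm, round shank 30 mm across from 23 to 80 mm above the foot; 0.4 to 0.65 kg. Origin: centre of the underside of the flange, z up along the shank; round for handling, so its yaw does not matter
- turntable (a joint): angle of the white turntable disc, 270 mm across, 14 mm thick, its top 40 mm above the bench, on a fixed stand; 0 when the dash on its rim faces the pointer, as at the start; it turns freely about its vertical axis (anticlockwise from above is positive, friction about 0.03 N m, so any sideways push turns it, also through a bolt standing on it; a knocked bolt may turn it; moving a standing bolt round its axis turns it back)
- spot1 (a point): centre, on the upper face of the turntable (40 mm above the work surface), of one of its four black-ringed round spots (ring 72 mm outside, 64 mm inside); the spots lie 68 mm from the turntable's axis, 90 degrees apart, 96 mm from one to the next, and turn with it. Any bolt may stand on any spot
- spot2 (a point): centre, on the upper face of the turntable (40 mm above the work surface), of one of its four black-ringed round spots (ring 72 mm outside, 64 mm inside); the spots lie 68 mm from the turntable's axis, 90 degrees apart, 96 mm from one to the next, and turn with it. Any bolt may stand on any spot
- spot3 (a point): centre, on the upper face of the turntable (40 mm above the work surface), of one of its four black-ringed round spots (ring 72 mm outside, 64 mm inside); the spots lie 68 mm from the turntable's axis, 90 degrees apart, 96 mm from one to the next, and turn with it. Any bolt may stand on any spot
- spot4 (a point): centre, on the upper face of the turntable (40 mm above the work surface), of one of its four black-ringed round spots (ring 72 mm outside, 64 mm inside); the spots lie 68 mm from the turntable's axis, 90 degrees apart, 96 mm from one to the next, and turn with it. Any bolt may stand on any spot
- rim_mark (a point): short black dash on the upper face of the turntable near its rim, 122 mm from the axis, on its x axis (spot1 lies 45 degrees anticlockwise of it); it faces the fixed pointer at the start
- pointer (a point): centre of the top of the fixed pointer, a small dark post 12 x 12 mm with a white line, 36 mm high, part of the stand, just outside the turntable's rim, 150 mm from its axis
- card: stiff white batch card, 8 mm thick (its x axis), 90 mm wide (y), 110 mm tall (z), about 90 g, the same either way round; it starts standing upright in the wooden rack. Origin: centre of its lower edge face, z up
- reader_slot (a point): centre of the floor of the slot in the grey card reader (70 x 130 mm, 65 mm high, fixed). The upright slot opens upwards; it is 11 mm wide along the point's x axis and 96 mm long along its y axis, its mouth bevelled out to 21 mm over the top 6 mm; the floor is 20 mm above the work surface, 45 mm below the reader's top. With the card fully home its origin is at this point and 65 mm of it stand out
- rack_slot (a point): centre of the floor of the slot in the small wooden card rack (60 x 120 mm, 45 mm high, fixed), the card's own place. Slot, bevel and axes as in the reader; the floor is 15 mm above the work surface, 30 mm below the rack's top. With the card home its origin is at this point and 80 mm of it stand out
- start_button (a joint): travel of the white round start button, 36 mm across: 0 up, 0.008 m fully down, it presses straight down with about 6 N at the bottom and springs back up when released
- start_button_top (a point): centre of the top of the start button's cap; it stands in a black housing on the aluminium control box (90 x 100 mm, 45 mm high, fixed)
- nut: bystander: large loose hex nut 60 mm across flats, 28 mm high; origin under its centre
- washers: bystander: steel spacer ring lying flat, 72 mm across, 22 mm high; origin under its centre
- tin: bystander: upright tin 60 mm across, 85 mm high; origin under its centre
- spanner: bystander: spanner 200 mm long lying flat along its x axis
- tape: bystander: cardboard roll 100 mm across, 48 mm high, lying flat; origin under its centre
- carton: bystander: cardboard box 90 x 130 x 70 mm; origin under its centre
Things that resemble listed ones, but are neither listed nor needed, are in the scene too. Leave any green or purple look-alike of the bolt1 alone.

How it is judged (in metres and radians):
On the way, in this order (a step that is already met when the one before it is completed fails the run):
1. every bolt stands in a ringed spot with the turntable's dash at the pointer and the card is fully home in the reader, the button up (((horizontal distance between bolt1 and spot1 below 0.01 m and z of bolt1 in the frame of spot1 below 0.005 m) or (horizontal distance between bolt1 and spot2 below 0.01 m and z of bolt1 in the frame of spot2 below 0.005 m) or (horizontal distance between bolt1 and spot3 below 0.01 m and z of bolt1 in the frame of spot3 below 0.005 m) or (horizontal distance between bolt1 and spot4 below 0.01 m and z of bolt1 in the frame of spot4 below 0.005 m)) and angle between each of bolt1, bolt2, bolt3, bolt4's own z axis and vertical below 0.1 rad and linear speed of each of bolt1, bolt2, bolt3, bolt4 below 0.02 m/s and ((horizontal distance between bolt2 and spot1 below 0.01 m and z of bolt2 in the frame of spot1 below 0.005 m) or (horizontal distance between bolt2 and spot2 below 0.01 m and z of bolt2 in the frame of spot2 below 0.005 m) or (horizontal distance between bolt2 and spot3 below 0.01 m and z of bolt2 in the frame of spot3 below 0.005 m) or (horizontal distance between bolt2 and spot4 below 0.01 m and z of bolt2 in the frame of spot4 below 0.005 m)) and ((horizontal distance between bolt3 and spot1 below 0.01 m and z of bolt3 in the frame of spot1 below 0.005 m) or (horizontal distance between bolt3 and spot2 below 0.01 m and z of bolt3 in the frame of spot2 below 0.005 m) or (horizontal distance between bolt3 and spot3 below 0.01 m and z of bolt3 in the frame of spot3 below 0.005 m) or (horizontal distance between bolt3 and spot4 below 0.01 m and z of bolt3 in the frame of spot4 below 0.005 m)) and ((horizontal distance between bolt4 and spot1 below 0.01 m and z of bolt4 in the frame of spot1 below 0.005 m) or (horizontal distance between bolt4 and spot2 below 0.01 m and z of bolt4 in the frame of spot2 below 0.005 m) or (horizontal distance between bolt4 and spot3 below 0.01 m and z of bolt4 in the frame of spot3 below 0.005 m) or (horizontal distance between bolt4 and spot4 below 0.01 m and z of bolt4 in the frame of spot4 below 0.005 m)) and value of joint turntable between -0.12 and 0.12 rad and horizontal distance between card and reader_slot below 0.007 m and z of card in the frame of reader_slot below 0.005 m and angle between the y axis of card and the y axis of reader_slot, either way round below 0.12 rad and angle between card's own z axis and vertical below 0.12 rad and value of joint start_button below 0.002 m), for 0.2 s.
2. the start button is fully down while the station is loaded (((horizontal distance between bolt1 and spot1 below 0.01 m and z of bolt1 in the frame of spot1 below 0.005 m) or (horizontal distance between bolt1 and spot2 below 0.01 m and z of bolt1 in the frame of spot2 below 0.005 m) or (horizontal distance between bolt1 and spot3 below 0.01 m and z of bolt1 in the frame of spot3 below 0.005 m) or (horizontal distance between bolt1 and spot4 below 0.01 m and z of bolt1 in the frame of spot4 below 0.005 m)) and angle between each of bolt1, bolt2, bolt3, bolt4's own z axis and vertical below 0.1 rad and linear speed of each of bolt1, bolt2, bolt3, bolt4 below 0.02 m/s and ((horizontal distance between bolt2 and spot1 below 0.01 m and z of bolt2 in the frame of spot1 below 0.005 m) or (horizontal distance between bolt2 and spot2 below 0.01 m and z of bolt2 in the frame of spot2 below 0.005 m) or (horizontal distance between bolt2 and spot3 below 0.01 m and z of bolt2 in the frame of spot3 below 0.005 m) or (horizontal distance between bolt2 and spot4 below 0.01 m and z of bolt2 in the frame of spot4 below 0.005 m)) and ((horizontal distance between bolt3 and spot1 below 0.01 m and z of bolt3 in the frame of spot1 below 0.005 m) or (horizontal distance between bolt3 and spot2 below 0.01 m and z of bolt3 in the frame of spot2 below 0.005 m) or (horizontal distance between bolt3 and spot3 below 0.01 m and z of bolt3 in the frame of spot3 below 0.005 m) or (horizontal distance between bolt3 and spot4 below 0.01 m and z of bolt3 in the frame of spot4 below 0.005 m)) and ((horizontal distance between bolt4 and spot1 below 0.01 m and z of bolt4 in the frame of spot1 below 0.005 m) or (horizontal distance between bolt4 and spot2 below 0.01 m and z of bolt4 in the frame of spot2 below 0.005 m) or (horizontal distance between bolt4 and spot3 below 0.01 m and z of bolt4 in the frame of spot3 below 0.005 m) or (horizontal distance between bolt4 and spot4 below 0.01 m and z of bolt4 in the frame of spot4 below 0.005 m)) and value of joint turntable between -0.12 and 0.12 rad and horizontal distance between card and reader_slot below 0.007 m and z of card in the frame of reader_slot below 0.005 m and angle between the y axis of card and the y axis of reader_slot, either way round below 0.12 rad and angle between card's own z axis and vertical below 0.12 rad and value of joint start_button above 0.007 m), for 0.1 s.
3. the button is let go (value of joint start_button below 0.002 m), for 0.2 s.
At the end, for the whole second after the job is handed in: Each bolt upright and at rest within 10 mm of a spot's centre; turntable still, its dash within 0.12 rad of the pointer; card upright in the rack, within 5 mm of the slot floor and 7 mm of its centre; button up; no bystander over 30 mm from its start (((horizontal distance between bolt1 and spot1 below 0.01 m and z of bolt1 in the frame of spot1 below 0.005 m) or (horizontal distance between bolt1 and spot2 below 0.01 m and z of bolt1 in the frame of spot2 below 0.005 m) or (horizontal distance between bolt1 and spot3 below 0.01 m and z of bolt1 in the frame of spot3 below 0.005 m) or (horizontal distance between bolt1 and spot4 below 0.01 m and z of bolt1 in the frame of spot4 below 0.005 m)) and angle between each of bolt1, bolt2, bolt3, bolt4's own z axis and vertical below 0.1 rad and linear speed of each of bolt1, bolt2, bolt3, bolt4, card below 0.02 m/s and ((horizontal distance between bolt2 and spot1 below 0.01 m and z of bolt2 in the frame of spot1 below 0.005 m) or (horizontal distance between bolt2 and spot2 below 0.01 m and z of bolt2 in the frame of spot2 below 0.005 m) or (horizontal distance between bolt2 and spot3 below 0.01 m and z of bolt2 in the frame of spot3 below 0.005 m) or (horizontal distance between bolt2 and spot4 below 0.01 m and z of bolt2 in the frame of spot4 below 0.005 m)) and ((horizontal distance between bolt3 and spot1 below 0.01 m and z of bolt3 in the frame of spot1 below 0.005 m) or (horizontal distance between bolt3 and spot2 below 0.01 m and z of bolt3 in the frame of spot2 below 0.005 m) or (horizontal distance between bolt3 and spot3 below 0.01 m and z of bolt3 in the frame of spot3 below 0.005 m) or (horizontal distance between bolt3 and spot4 below 0.01 m and z of bolt3 in the frame of spot4 below 0.005 m)) and ((horizontal distance between bolt4 and spot1 below 0.01 m and z of bolt4 in the frame of spot1 below 0.005 m) or (horizontal distance between bolt4 and spot2 below 0.01 m and z of bolt4 in the frame of spot2 below 0.005 m) or (horizontal distance between bolt4 and spot3 below 0.01 m and z of bolt4 in the frame of spot3 below 0.005 m) or (horizontal distance between bolt4 and spot4 below 0.01 m and z of bolt4 in the frame of spot4 below 0.005 m)) and value of joint turntable between -0.12 and 0.12 rad and horizontal distance between card and rack_slot below 0.007 m and z of card in the frame of rack_slot below 0.005 m and angle between the y axis of card and the y axis of rack_slot, either way round below 0.12 rad and angle between card's own z axis and vertical below 0.12 rad and value of joint start_button below 0.002 m and velocity of joint turntable between -0.05 and 0.05 rad/s and distance of each of nut, washers, tin, spanner, tape, carton from where it was at the start of the episode below 0.03 m); the robot touches nothing.
Of bolt1, bolt2, bolt3, bolt4 only 3 to 4 are there at a start; the rules pass over those that are not, and their reading is None.
At some moment in a run one of bolt1, bolt2, bolt3, bolt4 may be knocked a few centimetres aside while the robot is not near it.
It also fails if it takes over 210 s, if anything falls off the work surface, if the arm or the gripper's body presses on something with over 40 N, if the wrist force passes 120 N, or if a joint passes its speed limit or range.

## Working session

There is one attempt and no reset: what is moved stays moved. The work goes in short steps, Python scripts to look and compute and a shell command to move; the robot and the scene stay as the last step left them, time stands still between calls to the robot, and variables do not carry over. Pictures are saved under pics/ and viewed, at most 14 in all, crops included, and the job is handed in when it is done.

```bash
mkdir -p pics; ls; cat > h.py <<'E'
import numpy as np, cv2, json
from plant import get_state, grab_frame
def cloud(f):
    z=f["z_map"]; K=f["mtx"]; v,u=np.mgrid[:384,:512]
    x=(u-K[0,2])/K[0,0]*z; y=(v-K[1,2])/K[1,1]*z
    P=np.stack([x,-y,-z,np.ones_like(z)],-1)@np.linalg.inv(f["world_to_cam"]).T
    P=P[...,:3]; P[z==0]=np.nan; return P
def snap(name):
    f=grab_frame(name); return f["pixels"],cloud(f),f
E
python3 - <<'E'
from h import *
for n in("top","side"):
    p,c,f=snap(n); cv2.imwrite(f"pics/{n}0.png",cv2.resize(p,(800,600),interpolation=cv2.INTER_CUBIC)); np.savez(f"{n}0.npz",p=p,c=c); print(f["mtx"],f["world_to_cam"])
print(get_state())
E
```

```text
pics
[[376.36941987   0.         258.51174334]
 [  0.         376.36941987 197.32727241]
 [  0.           0.           1.        ]] [[ 0.02357985 -0.9996938   0.00750364 -0.0196895 ]
 [ 0.9972412   0.02404911  0.07022554 -0.53351585]
 [-0.07038449  0.00582704  0.99750292 -1.28471955]
 [ 0.          0.          0.          1.        ]]
[[464.96152573   0.         256.71032506]
 [  0.         464.96152573 201.60856876]
 [  0.           0.           1.        ]] [[ 0.79347867 -0.60853005  0.00909837 -0.42318711]
 [ 0.46385253  0.61437277  0.63826869 -0.31965123]
 [-0.39399547 -0.50223229  0.76975989 -1.16574083]
 [ 0.          0.          0.          1.        ]]
{'time': 0.1, 'joints': array([-72.75377132,  21.98726887,   2.51187364,  91.64075294,
        -1.02638398,  66.53245885,  -2.85932362]), 'qd': array([ 0.03956578, -0.12299606,  0.01038308, -0.18424501, -0.12711645,
       -0.06933927, -0.02542178]), 'tau': array([ 2.91418582e-03, -4.34729648e+01,  1.02923200e+00, -2.50454468e+01,
        1.08156822e-02,  5.45669929e-03,  2.42698427e-06]), 'tool_pos': array([0.2520835 , 0.59823301, 0.24700735]), 'tool_rot': array([-1.79862162e+02,  6.57967295e-03,  1.57154030e+02]), 'wrist_force': array([ 0.25800747, -0.21479226, -1.03367873]), 'torque': array([-0.02879861, -0.02920992,  0.00335697]), 'gripper_force': 0.0, 'gripper_width': 0.9997423481216261}
```

View pics/top0.png

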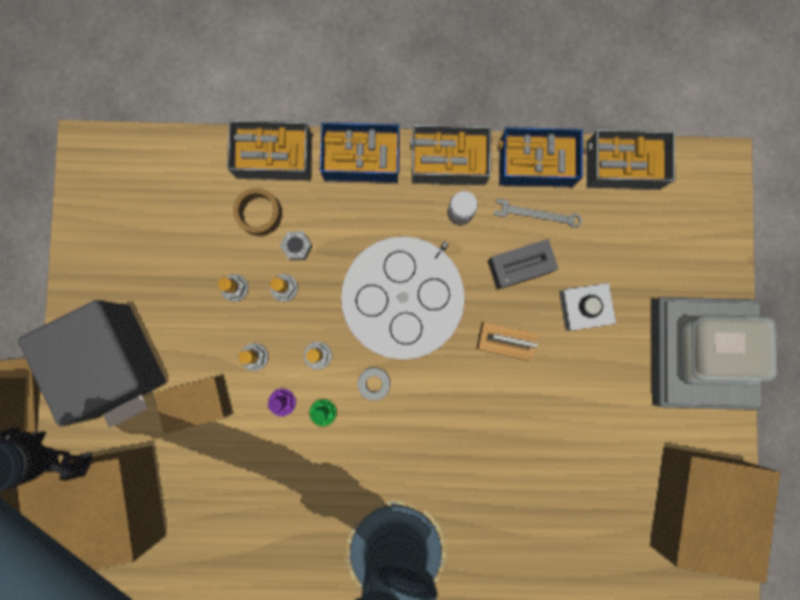

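View pics/side0.png

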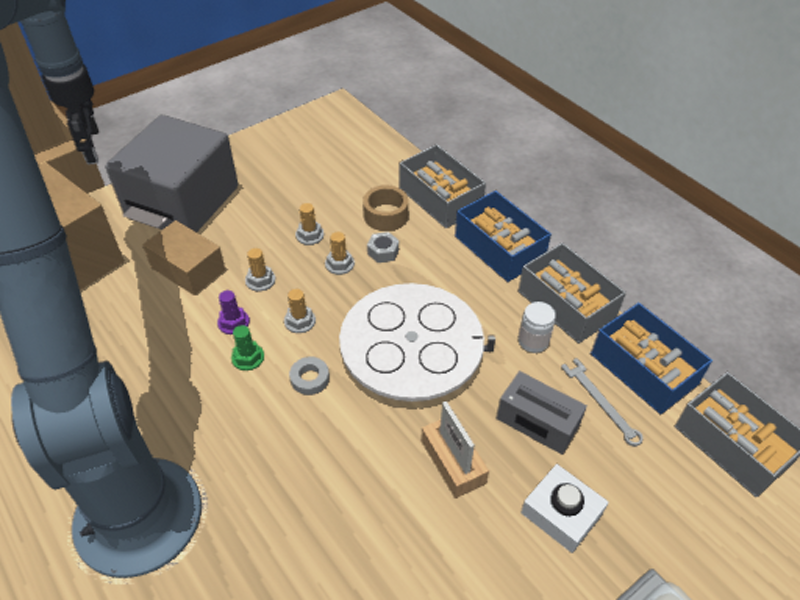

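The top view shows four bolts (232,287), (284,287), (253,356) and (317,355), and the turntable at (403,297) with its dash at (440,250). It also shows the reader slot (525,263), the card in its rack (508,340), the button (591,305), and the purple and green decoys (282,402), (322,412). Next I measure these with depth.

```bash
cat > meas.py <<'E'
from h import *
def blobs(c,m,amin=8):
    n,l,s,ce=cv2.connectedComponentsWithStats(m.astype(np.uint8))
    return [(s[i,4],c[l==i]) for i in range(1,n) if s[i,4]>=amin]
def bolts(c,p):
    z=c[...,2]; hsv=cv2.cvtColor(p,cv2.COLOR_BGR2HSV)
    m=(z>.03)&(z<.14)&(c[...,0]>.2)&(c[...,0]<.72)&(hsv[...,1]>60)&(hsv[...,0]<35)
    return blobs(c,m)
if __name__=="__main__":
    for n in("top","side"):
        d=np.load(n+"0.npz"); p,c=d["p"],d["c"]; z=c[...,2]
        print(n,"bench z",np.nanmedian(c[(c[...,0]>.3)&(c[...,0]<.4)&(abs(c[...,1])<.1)][:,2]))
        for a,q in bolts(c,p):
            t=q[q[:,2]>np.nanmax(q[:,2])-.012]
            print("bolt",a,t.min(0).round(4),t.max(0).round(4),t.mean(0).round(4))
        v,u=np.mgrid[:384,:512]; s=.64
        def box(x0,y0,x1,y1): return (u>=x0*s)&(u<=x1*s)&(v>=y0*s)&(v<=y1*s)
        if n=="top":
            m=(z>.034)&(z<.046)&box(330,225,470,370); hull=c[m][:,:2].astype(np.float32)
            print("disc",cv2.minEnclosingCircle(hull),np.median(c[m][:,2]))
            r=lambda b,zl,zh:c[box(*b)&(z>zl)&(z<zh)]
            for nm,b,zl,zh in[("reader",(480,230,565,295),.055,.075),("rack",(470,310,545,370),.035,.055),("card",(470,310,545,370),.1,.15),("box",(555,275,625,335),.035,.05),("button",(570,285,612,325),.052,.1)]:
                q=r(b,zl,zh)
                R=cv2.minAreaRect((q[:,:2]*1000).astype(np.float32)); print(nm,len(q),R,np.median(q[:,2]),q[:,2].max())
    for n in("top","side"):
        p=np.load(n+"0.npz")["p"]
        (x0,y0,x1,y1)=(215,140,400,280) if n=="top" else (210,170,400,360)
        k=800/(x1-x0) if n=="top" else 600/(y1-y0)
        cv2.imwrite(f"pics/{n}0c.png",cv2.resize(p[y0:y1,x0:x1],None,fx=k,fy=k,interpolation=cv2.INTER_CUBIC)[:600,:800])
E
python3 meas.py
```

```text
top bench z -0.0006870575382831312
bolt 117 [0.6923 0.2801 0.0431] [0.7195 0.3653 0.0549] [0.7046 0.3222 0.0469]
bolt 99 [0.558  0.361  0.0737] [0.585  0.3903 0.0851] [0.5726 0.3752 0.0778]
bolt 82 [0.5605 0.2514 0.0739] [0.5876 0.278  0.0859] [0.5752 0.2641 0.0782]
bolt 14 [0.5252 0.6032 0.1218] [0.5287 0.6093 0.131 ] [0.5273 0.6068 0.1266]
bolt 531 [ 0.4545 -0.2761  0.1011] [ 0.4781 -0.1892  0.111 ] [ 0.4623 -0.2468  0.1075]
bolt 80 [0.4111 0.1691 0.0722] [0.4405 0.1968 0.0839] [0.426  0.184  0.0778]
bolt 96 [0.4075 0.3112 0.0723] [0.4339 0.3386 0.0833] [0.4198 0.3243 0.0781]
bolt 1183 [0.2568 0.3699 0.0642] [0.3762 0.5143 0.0762] [0.3161 0.4413 0.0684]
bolt 20 [ 0.3316 -0.6805  0.0399] [ 0.3338 -0.6209  0.0517] [ 0.3327 -0.6507  0.046 ]
bolt 45 [0.278  0.6463 0.1311] [0.2842 0.6575 0.1386] [0.2809 0.6531 0.1357]
bolt 186 [0.2005 0.5357 0.1271] [0.2195 0.6023 0.1389] [0.2113 0.5527 0.1335]
bolt 919 [ 0.2    -0.7642  0.1238] [ 0.2433 -0.5812  0.1357] [ 0.2165 -0.6593  0.1291]
disc ((0.5647509694099426, -0.009325946681201458), 0.14437581598758698) 0.03894087711065053
reader 718 ((636
[... 782 characters left out ...]
.231  1.1358 0.1282] [0.2929 1.153  0.1399] [0.2616 1.1438 0.1336]
bolt 145 [0.6856 0.276  0.04  ] [0.7199 0.3718 0.0516] [0.7022 0.3203 0.0456]
bolt 144 [0.5547 0.3575 0.0727] [0.5842 0.3913 0.0846] [0.5688 0.3736 0.0779]
bolt 146 [0.2004 0.536  0.1274] [0.2167 0.5453 0.1392] [0.2085 0.5401 0.134 ]
bolt 1233 [0.2528 0.3667 0.0629] [0.372  0.517  0.0749] [0.3113 0.4392 0.0683]
bolt 147 [0.557  0.2475 0.0723] [0.5877 0.2799 0.0837] [0.571  0.2632 0.0779]
bolt 160 [0.402  0.3089 0.0705] [0.4293 0.3402 0.0821] [0.4147 0.3225 0.0774]
bolt 167 [0.4068 0.1685 0.0721] [0.4383 0.1997 0.0839] [0.4213 0.1831 0.0782]
bolt 641 [ 0.423  -0.2982  0.0399] [ 0.489  -0.17    0.0518] [ 0.4523 -0.2431  0.0437]
```

View pics/top0c.png

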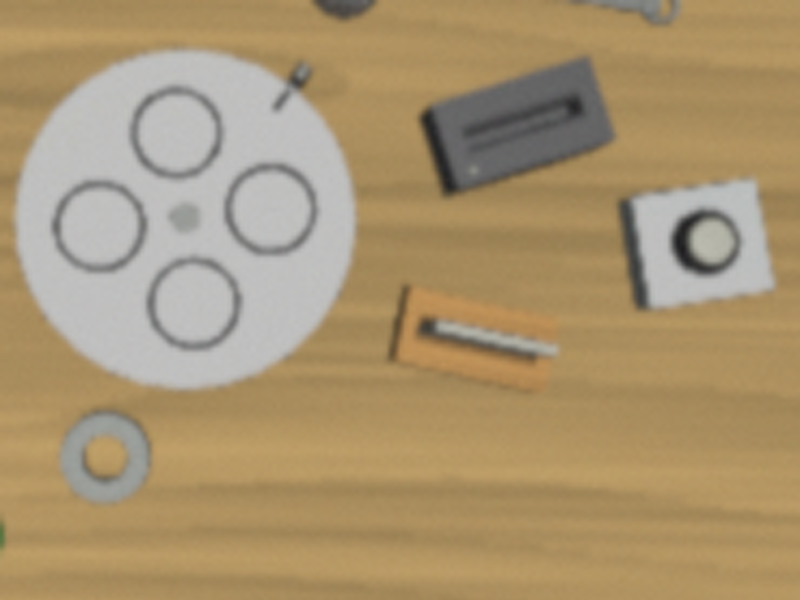

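The enlarged crop shows the ring centres at (176,132), (271,208), (195,304) and (99,226), the hub at (185,217), the dash/pointer at (275,108)–(302,70), the reader slot at (521,120), the card at (490,335) and the button at (711,241).

```bash
cat >> h.py <<'E'
def ray(f,u,v,z):
    K=f["mtx"]; T=np.linalg.inv(f["world_to_cam"]); d=T[:3,:3]@np.array([(u-K[0,2])/K[0,0],-(v-K[1,2])/K[1,1],-1]); o=T[:3,3]
    return o+d*(z-o[2])/d[2]
E
python3 - <<'E'
from h import *
f=grab_frame("top"); k=185/800
P=lambda x,y,z: ray(f,215+x*k-.4,140+y*k-.4,z)[:2].round(4)
S=[P(*q,.04) for q in[(176,132),(271,208),(195,304),(99,226)]]
C=np.mean(S,0); print(S,C,[np.hypot(*(s-C)).round(4) for s in S],[np.degrees(np.arctan2(*(s-C)[::-1])).round(1) for s in S])
print("hub",P(185,217,.04),"dash",P(277,106,.04),"ptr",P(302,70,.036), "slot",P(521,120,.064),"btn",P(711,241,.07))
for q in (P(277,106,.04),P(302,70,.036)): print(np.degrees(np.arctan2(*(q-C)[::-1])),np.hypot(*(q-C)))
c=cloud(f); print("btn z",np.nanmedian(c[192:198,376:381,2])); 
g=grab_frame("side"); 
# ring/hub in side view: px in 800x600 view
for q in[(385,316),(436,318),(438,357),(385,357),(411,336)]: print("side",ray(g,q[0]*.64,q[1]*.64,.04)[:2].round(4))
E
python3 -m handwheel '[[0,0,0,0,0,0.373,0.6],[0,0,0,0,0,0.373,0.6],[0,0,0,0,0,0.373,0.6],[0,0,0,0,0,0.373,0.6],[0,0,0,0,0,0.373,0.6]]'
python3 -m handwheel '[[0,0,0,0,0,0.373,0.6],[0,0,0,0,0,0.373,0.6],[0,0,0,0,0,0.373,0.6]]'
```

```text
[array([0.6254, 0.0064]), array([ 0.5668, -0.0701]), array([ 0.4896, -0.0119]), array([0.5493, 0.0652])] [ 0.557775 -0.0026  ] [np.float64(0.0682), np.float64(0.0681), np.float64(0.0688), np.float64(0.0683)] [np.float64(7.6), np.float64(-82.4), np.float64(-172.2), np.float64(97.1)]
hub [ 0.558  -0.0024] dash [ 0.6482 -0.0732] ptr [ 0.6782 -0.0928] slot [ 0.638  -0.2621] btn [ 0.5466 -0.4085]
-37.981206472629665 0.11472157872431844
-36.83372126454385 0.15046002999135683
btn z 0.06770578478147116
side [0.544  0.0649]
side [0.6184 0.0026]
side [ 0.5632 -0.0708]
side [ 0.4863 -0.0126]
side [ 0.5538 -0.0029]
time: 0.62
tool_pos: [0.2523, 0.5988, 0.2479]
tool_rot: [-180.0, 0.0, 123.3]
wrist_force: [0.2, 0.7, -0.7]
gripper_width: 0.602
gripper_force: 0.0
time: 0.87
tool_pos: [0.2523, 0.5988, 0.2479]
tool_rot: [-180.0, 0.0, 101.7]
wrist_force: [-0.1, -0.1, -0.2]
gripper_width: 0.603
gripper_force: 0.0
```

```bash
python3 -m handwheel '[[0,0,0,0,0,0.13,0.6],[0,0,0,0,0,0.13,0.6],[0,0,0,0,0,0.13,0.6]]' | grep tool
python3 -m handwheel '[[-0.462,0.191,0,0,0,0,0.6],[-0.462,0.191,0,0,0,0,0.6],[-0.462,0.191,0,0,0,0,0.6],[-0.462,0.191,0,0,0,0,0.6],[-0.462,0.191,0,0,0,0,0.6]]' | grep tool
python3 -m handwheel '[[-0.462,0.191,0,0,0,0,0.6],[-0.462,0.191,0,0,0,0,0.6],[-0.462,0.191,0,0,0,0,0.6],[-0.462,0.191,0,0,0,0,0.6],[-0.462,0.191,0,0,0,0,0.6]]' | grep tool
python3 -m handwheel '[[-0.462,0.191,0,0,0,0,0.6],[-0.462,0.191,0,0,0,0,0.6],[-0.462,0.191,0,0,0,0,0.6],[-0.462,0.191,0,0,0,0,0.6],[-0.462,0.191,0,0,0,0,0.6]]'
```

```text
tool_pos: [0.2521, 0.5988, 0.2479]
tool_rot: [-180.0, 0.0, 90.3]
tool_pos: [0.3155, 0.4534, 0.2481]
tool_rot: [179.9, 0.2, 89.9]
tool_pos: [0.3722, 0.316, 0.2483]
tool_rot: [180.0, 0.1, 89.9]
time: 2.37
tool_pos: [0.4297, 0.1786, 0.2487]
tool_rot: [179.9, 0.1, 89.9]
wrist_force: [-0.1, 0.0, 0.1]
gripper_width: 0.602
gripper_force: 0.0
```

```bash
python3 -m handwheel '[[0.016,-0.019,0.1,0,0,0,0.6],[0.016,-0.019,0.2,0,0,0,0.6],[0.016,-0.019,0.3,0,0,0,0.6],[0.016,-0.019,0.4,0,0,0,0.6],[0.016,-0.019,0.4,0,0,0,0.6]]'
python3 - <<'E'
from h import *
p,c,f=snap("side"); cv2.imwrite("pics/s1.png",cv2.resize(p[110:270,90:303],(800,600),interpolation=cv2.INTER_CUBIC))
E
```

```text
time: 2.78
tool_pos: [0.4167, 0.1883, 0.1232]
tool_rot: [-179.4, 0.4, 90.6]
wrist_force: [-1.7, -1.2, 0.0]
gripper_width: 0.599
gripper_force: 0.0
```

View pics/s1.png

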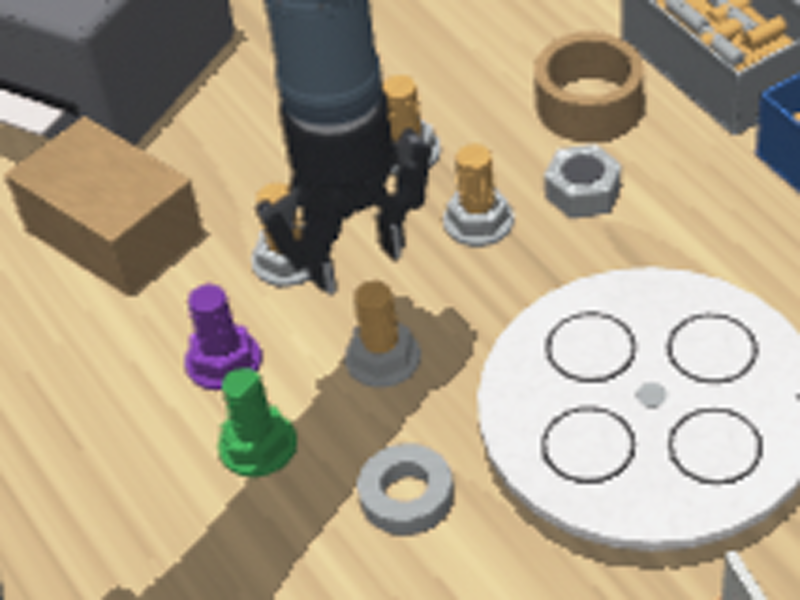

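The gripper hovers over the nearest bolt, which is at (377,325) in the crop, and all the others stand as before. I'll let the arm settle to see its steady error.

```bash
for i in 1 2; do python3 -m handwheel '[[0,0,0,0,0,0,0.6],[0,0,0,0,0,0,0.6],[0,0,0,0,0,0,0.6]]' | head -3; done
```

```text
time: 3.08
tool_pos: [0.4231, 0.1905, 0.1304]
tool_rot: [179.8, -0.2, 90.4]
time: 3.33
tool_pos: [0.4219, 0.1895, 0.1291]
tool_rot: [179.9, -0.1, 90.4]
```

```bash
python3 -m handwheel '[[-0.02,0.007,0.06,0,0,0,0.6],[-0.02,0.007,0.12,0,0,0,0.6],[-0.02,0.007,0.18,0,0,0,0.6],[-0.02,0.007,0.23,0,0,0,0.6],[-0.02,0.007,0.23,0,0,0,0.6]]'|head -4
python3 -m handwheel '[[0,0,0,0,0,0,0.6],[0,0,0,0,0,0,0.6],[0,0,0,0,0,0,0],[0,0,0,0,0,0,0],[0,0,0,0,0,0,0]]'
python3 -m handwheel '[[0,0,0,0,0,0,0],[0,0,0,0,0,0,0],[0,0,0,0,0,0,0]]'
```

```text
time: 3.75
tool_pos: [0.4214, 0.1821, 0.0571]
tool_rot: [-179.7, 0.2, 90.4]
wrist_force: [-0.5, -0.4, 0.2]
time: 4.17
tool_pos: [0.4241, 0.1837, 0.0605]
tool_rot: [180.0, -0.1, 90.4]
wrist_force: [-2.0, -0.6, 6.3]
gripper_width: 0.334
gripper_force: 58.8
time: 4.42
tool_pos: [0.4241, 0.1837, 0.0605]
tool_rot: [180.0, -0.1, 90.4]
wrist_force: [-1.2, -1.1, 5.9]
gripper_width: 0.336
gripper_force: 58.8
```

```bash
python3 -m handwheel '[[0,0,-0.1,0,0,0,0],[0,0,-0.2,0,0,0,0],[0,0,-0.3,0,0,0,0],[0,0,-0.4,0,0,0,0],[0,0,-0.48,0,0,0,0]]'|head -2
python3 -m handwheel '[[-0.13,0.04,0,0,0,0,0],[-0.26,0.08,0,0,0,0,0],[-0.39,0.13,0,0,0,0,0],[-0.52,0.17,0,0,0,0,0],[-0.652,0.215,0,0,0,0,0]]'|head -2
python3 -m handwheel '[[0,0,0,0,0,0,0],[0,0,0,0,0,0,0],[0,0,0,0,0,0,0],[0,0,0,0,0,0,0],[0,0,0,0,0,0,0]]'
```

```text
time: 4.83
tool_pos: [0.4228, 0.1825, 0.2044]
time: 5.25
tool_pos: [0.4877, -0.0135, 0.2023]
time: 5.67
tool_pos: [0.4884, -0.0099, 0.2026]
tool_rot: [-179.9, -0.0, 90.6]
wrist_force: [0.4, 0.3, -6.6]
gripper_width: 0.336
gripper_force: 61.3
```

```bash
python3 -m handwheel '[[-0.007,0,0.1,0,0,0,0],[-0.007,0,0.2,0,0,0,0],[-0.007,0,0.28,0,0,0,0],[-0.007,0,0.31,0,0,0,0],[-0.007,0,0.31,0,0,0,0]]'|head -2
python3 -m handwheel '[[0,0,0,0,0,0,0],[0,0,0,0,0,0,0],[0,0,0,0,0,0,0],[0,0,0,0,0,0,0]]'
python3 - <<'E'
from h import *
p,c,f=snap("side"); cv2.imwrite("pics/s2.png",cv2.resize(p[170:270,200:333],(800,600),interpolation=cv2.INTER_CUBIC))
E
```

```text
time: 6.08
tool_pos: [0.4866, -0.0126, 0.1078]
time: 6.42
tool_pos: [0.4909, -0.0137, 0.1119]
tool_rot: [179.8, -0.1, 90.4]
wrist_force: [-1.1, -0.2, -5.2]
gripper_width: 0.332
gripper_force: 60.9
```

View pics/s2.png

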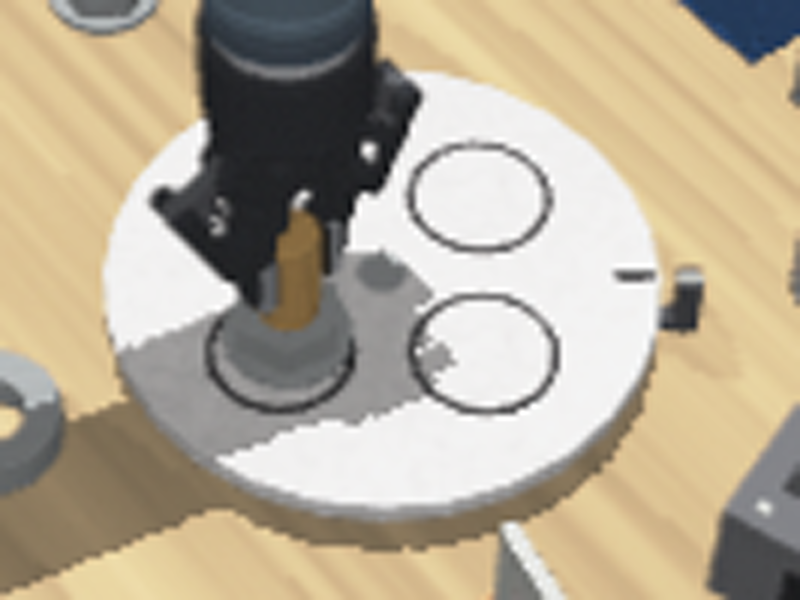

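```bash
cat >> h.py <<'E'
def proj(f,P):
    q=f["world_to_cam"]@np.append(P,1); K=f["mtx"]; return np.array([K[0,2]+K[0,0]*q[0]/-q[2],K[1,2]-K[1,1]*q[1]/-q[2]])
E
python3 - <<'E'
from h import *
f=grab_frame("side")
t=lambda P:((proj(f,P)-[200,170]+.5)*6).round(1)
print("foot",t([.4909,-.0137,.0515]),"low edge",t([.4909-.031*.617,-.0137-.031*.787,.0515]),"right",t([.4909+.031*.79,-.0137-.031*.61,.0515]),"top",t([.4909,-.0137,.1315]))
print("spotC",t([.4885,-.012,.04]), "ring meas",ray(f,200+282/6-.5,170+352/6-.5,.04),"others",[ray(f,200+a/6-.5,170+b/6-.5,.04)[:2].round(4) for a,b in[(484,353),(480,197)]])
E
```

```text
foot [290.4 336.1] low edge [288.9 389.8] right [356.2 336.6] top [289.4 229.3]
spotC [284.3 350.8] ring meas [ 0.48718805 -0.01190252  0.04      ] others [array([ 0.5631, -0.0701]), array([0.6224, 0.0053])]
```

```bash
python3 -m handwheel '[[0.006,-0.007,0.01,0,0,0,0],[0.006,-0.007,0.02,0,0,0,0],[0.006,-0.007,0.03,0,0,0,0],[0.006,-0.007,0.034,0,0,0,0],[0.006,-0.007,0.034,0,0,0,0]]'|head -4
python3 -m handwheel '[[0,0,0,0,0,0,0],[0,0,0,0,0,0,0],[0,0,0,0,0,0,0],[0,0,0,0,0,0,0]]'
```

```text
time: 6.93
tool_pos: [0.487, -0.012, 0.1006]
tool_rot: [-179.9, -0.1, 90.4]
wrist_force: [-4.1, 0.4, 3.5]
time: 7.27
tool_pos: [0.487, -0.012, 0.1006]
tool_rot: [-179.9, -0.0, 90.4]
wrist_force: [-4.7, 0.8, 5.3]
gripper_width: 0.343
gripper_force: 62.4
```

Contact was light (about 10 N change). I release to 0.6, go up, and then move to the next bolt, (.573,.264).

```bash
python3 -m handwheel '[[0,0,0,0,0,0,0.6],[0,0,0,0,0,0,0.6],[0,0,0,0,0,0,0.6],[0,0,0,0,0,0,0.6]]'
python3 -m handwheel '[[0,0,-0.1,0,0,0,0.6],[0,0,-0.2,0,0,0,0.6],[0,0,-0.3,0,0,0,0.6],[0,0,-0.4,0,0,0,0.6],[0,0,-0.4,0,0,0,0.6]]'|head -2
python3 -m handwheel '[[0.13,0.03,0,0,0,0,0.6],[0.26,0.06,0,0,0,0,0.6],[0.39,0.1,0,0,0,0,0.6],[0.52,0.13,0,0,0,0,0.6],[0.6,0.16,0,0,0,0,0.6]]'|head -2
python3 -m handwheel '[[0.13,0.04,0,0,0,0,0.6],[0.26,0.1,0,0,0,0,0.6],[0.32,0.12,0,0,0,0,0.6],[0.32,0.12,0,0,0,0,0.6],[0.32,0.12,0,0,0,0,0.6]]'|head -2
python3 -m handwheel '[[0,0,0,0,0,0,0.6],[0,0,0,0,0,0,0.6],[0,0,0,0,0,0,0.6],[0,0,0,0,0,0,0.6]]'
python3 - <<'E'
from h import *
from meas import bolts
p,c,f=snap("side"); cv2.imwrite("pics/s3.png",cv2.resize(p[110:270,120:333],(800,600),interpolation=cv2.INTER_CUBIC))
for a,q in bolts(c,p):
    t=q[q[:,2]>np.nanmax(q[:,2])-.012]; print(a,((t.min(0)+t.max(0))/2).round(4))
E
```

```text
time: 7.6
tool_pos: [0.4882, -0.0122, 0.1004]
tool_rot: [179.9, 0.0, 90.4]
wrist_force: [0.2, 0.1, -0.8]
gripper_width: 0.6
gripper_force: 0.0
time: 8.02
tool_pos: [0.4922, -0.0124, 0.2261]
time: 8.43
tool_pos: [0.534, 0.1741, 0.2197]
time: 8.85
tool_pos: [0.5691, 0.2665, 0.219]
time: 9.18
tool_pos: [0.5694, 0.2627, 0.2202]
tool_rot: [-180.0, -0.0, 90.3]
wrist_force: [0.7, 0.4, 0.2]
gripper_width: 0.602
gripper_force: 0.0
139 [0.7025 0.3216 0.0449]
140 [0.5697 0.3764 0.0793]
142 [0.2091 0.5417 0.1335]
1229 [0.3124 0.4417 0.0691]
148 [0.5714 0.2652 0.0791]
153 [0.4154 0.3244 0.0794]
199 [ 0.4852 -0.0133  0.1172]
638 [ 0.4571 -0.2329  0.0453]
```

View pics/s3.png

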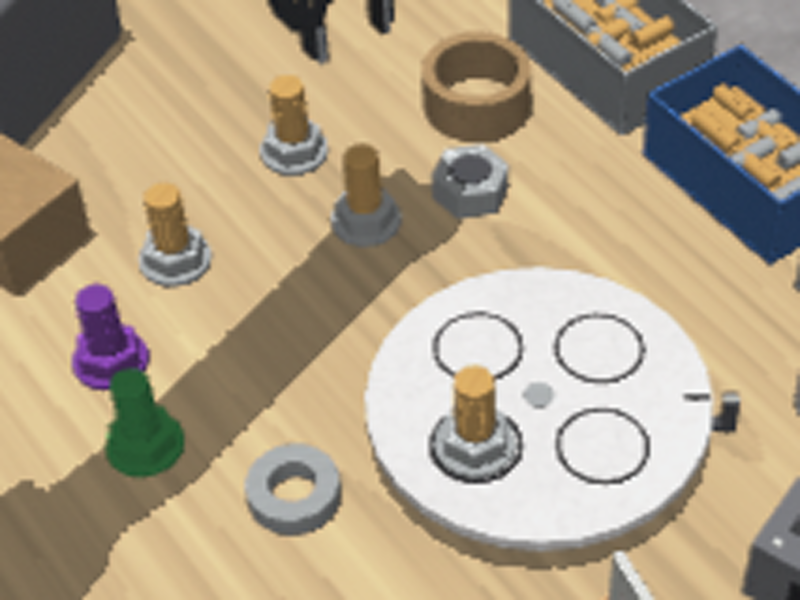

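The bolt stands centred in its ring at (476,445), the dash (697,397) still faces the pointer, and the gripper is above the next bolt (362,190). I continue with that one.

```bash
python3 -m handwheel '[[0.008,0.015,0.13,0,0,0,0.6],[0.008,0.015,0.26,0,0,0,0.6],[0.008,0.015,0.38,0,0,0,0.6],[0.008,0.015,0.48,0,0,0,0.6],[0.008,0.015,0.532,0,0,0,0.6]]'|head -2
python3 -m handwheel '[[0,0,0,0,0,0,0.6],[0,0,0,0,0,0,0.6],[0,0,0,0,0,0,0.6],[0,0,0,0,0,0,0.6]]'|head -2
python3 -m handwheel '[[0,0,0,0,0,0,0],[0,0,0,0,0,0,0],[0,0,0,0,0,0,0],[0,0,0,0,0,0,0],[0,0,0,0,0,0,0]]'
python3 -m handwheel '[[0,0,-0.1,0,0,0,0],[0,0,-0.2,0,0,0,0],[0,0,-0.3,0,0,0,0],[0,0,-0.4,0,0,0,0],[0,0,-0.48,0,0,0,0]]'|head -2
python3 -m handwheel '[[0,0,0,0,0,0,0],[0,0,0,0,0,0,0],[0,0,0,0,0,0,0],[0,0,0,0,0,0,0]]'
```

```text
time: 9.65
tool_pos: [0.5708, 0.2655, 0.0563]
time: 9.98
tool_pos: [0.5761, 0.2676, 0.0633]
time: 10.4
tool_pos: [0.5745, 0.2676, 0.0625]
tool_rot: [179.9, -0.1, 90.4]
wrist_force: [-3.0, -0.2, 7.9]
gripper_width: 0.33
gripper_force: 58.9
time: 10.82
tool_pos: [0.5734, 0.2666, 0.2057]
time: 11.15
tool_pos: [0.5714, 0.2662, 0.201]
tool_rot: [-179.7, 0.2, 90.4]
wrist_force: [-0.8, 0.4, -5.1]
gripper_width: 0.334
gripper_force: 61.0
```

```bash
python3 -m handwheel '[[-0.12,0,0,0,0,0,0],[-0.24,0,0,0,0,0,0],[-0.36,0,0,0,0,0,0],[-0.48,0,0,0,0,0,0],[-0.56,-0.01,0,0,0,0,0]]'|head -2
python3 -m handwheel '[[-0.12,0,0,0,0,0,0],[-0.24,0,0,0,0,0,0],[-0.36,0,0,0,0,0,0],[-0.48,0,0,0,0,0,0],[-0.56,-0.01,0,0,0,0,0]]'|head -2
python3 -m handwheel '[[0,0,0,0,0,0,0],[0,0,0,0,0,0,0],[0,0,0,0,0,0,0],[0,0,0,0,0,0,0],[0,0,0,0,0,0,0]]'
```

```text
time: 11.57
tool_pos: [0.5707, 0.093, 0.2023]
time: 11.98
tool_pos: [0.5685, -0.0742, 0.2027]
time: 12.4
tool_pos: [0.57, -0.0669, 0.2036]
tool_rot: [-179.9, -0.0, 90.6]
wrist_force: [-0.7, 0.5, -4.2]
gripper_width: 0.338
gripper_force: 60.6
```

```bash
python3 -m handwheel '[[-0.007,-0.015,0.1,0,0,0,0],[-0.007,-0.015,0.2,0,0,0,0],[-0.007,-0.015,0.27,0,0,0,0],[-0.007,-0.015,0.3,0,0,0,0],[-0.007,-0.015,0.3,0,0,0,0]]'|head -2
python3 -m handwheel '[[0,0,0,0,0,0,0],[0,0,0,0,0,0,0],[0,0,0,0,0,0,0],[0,0,0,0,0,0,0],[0,0,0,0,0,0,0]]'
```

```text
time: 12.82
tool_pos: [0.5635, -0.0695, 0.1117]
time: 13.23
tool_pos: [0.5666, -0.0713, 0.1157]
tool_rot: [179.9, -0.0, 90.4]
wrist_force: [0.2, 0.1, -5.5]
gripper_width: 0.335
gripper_force: 60.3
```

```bash
python3 -m handwheel '[[0.006,-0.003,0.012,0,0,0,0],[0.006,-0.003,0.024,0,0,0,0],[0.006,-0.003,0.034,0,0,0,0],[0.006,-0.003,0.04,0,0,0,0],[0.006,-0.003,0.042,0,0,0,0]]'|head -2
python3 -m handwheel '[[0,0,0,0,0,0,0],[0,0,0,0,0,0,0],[0,0,0,0,0,0,0],[0,0,0,0,0,0,0]]'
```

```text
time: 13.65
tool_pos: [0.5655, -0.0689, 0.1025]
time: 13.98
tool_pos: [0.5656, -0.0689, 0.1025]
tool_rot: [179.9, -0.0, 90.4]
wrist_force: [-0.2, 2.5, 3.0]
gripper_width: 0.332
gripper_force: 60.9
```

```bash
python3 -m handwheel '[[0,0,0,0,0,0,0.6],[0,0,0,0,0,0,0.6],[0,0,0,0,0,0,0.6],[0,0,0,0,0,0,0.6]]' | head -2
python3 -m handwheel '[[0,0,-0.1,0,0,0,0.6],[0,0,-0.2,0,0,0,0.6],[0,0,-0.3,0,0,0,0.6],[0,0,-0.4,0,0,0,0.6],[0,0,-0.4,0,0,0,0.6]]'|head -2
python3 -m handwheel '[[0.13,-0.05,0,0,0,0,0.6],[0.26,-0.1,0,0,0,0,0.6],[0.35,-0.13,0,0,0,0,0.6],[0.437,-0.163,0,0,0,0,0.6]]'|head -2
python3 -m handwheel '[[0.13,-0.05,0,0,0,0,0.6],[0.26,-0.1,0,0,0,0,0.6],[0.35,-0.13,0,0,0,0,0.6],[0.437,-0.163,0,0,0,0,0.6]]'|head -2
python3 -m handwheel '[[0.13,-0.05,0,0,0,0,0.6],[0.26,-0.1,0,0,0,0,0.6],[0.35,-0.13,0,0,0,0,0.6],[0.437,-0.163,0,0,0,0,0.6]]'|head -2
python3 -m handwheel '[[0,0,0,0,0,0,0.6],[0,0,0,0,0,0,0.6],[0,0,0,0,0,0,0.6],[0,0,0,0,0,0,0.6],[0,0,0,0,0,0,0.6]]'
cat > bl.py <<'E'
from h import *
from meas import bolts
import sys
p,c,f=snap("side")
for a,q in bolts(c,p):
    t=q[q[:,2]>np.nanmax(q[:,2])-.012]; m=(t.min(0)+t.max(0))/2
    if 80<a<300 and .07<m[2]<.125 and m[0]>.3: print(a,(m+[.0025,.001,0]).round(4))
E
python3 bl.py
```

```text
time: 14.32
tool_pos: [0.5646, -0.0703, 0.1018]
time: 14.73
tool_pos: [0.5691, -0.0711, 0.2284]
time: 15.07
tool_pos: [0.514, 0.063, 0.2215]
time: 15.4
tool_pos: [0.4639, 0.1941, 0.2215]
time: 15.73
tool_pos: [0.4141, 0.3248, 0.2214]
time: 16.15
tool_pos: [0.4163, 0.3208, 0.2217]
tool_rot: [-180.0, 0.0, 90.2]
wrist_force: [0.2, 0.4, 0.6]
gripper_width: 0.599
gripper_force: 0.0
138 [0.5707 0.3774 0.0764]
157 [0.4177 0.3253 0.0796]
196 [ 0.4882 -0.013   0.1183]
196 [ 0.5651 -0.0708  0.1166]
```

```bash
python3 -m handwheel '[[0.013,0.003,0.13,0,0,0,0.6],[0.013,0.003,0.26,0,0,0,0.6],[0.013,0.003,0.38,0,0,0,0.6],[0.013,0.003,0.48,0,0,0,0.6],[0.013,0.003,0.538,0,0,0,0.6]]'|head -2
python3 -m handwheel '[[0,0,0,0,0,0,0.6],[0,0,0,0,0,0,0.6],[0,0,0,0,0,0,0.6],[0,0,0,0,0,0,0.6]]'|head -2
python3 -m handwheel '[[0,0,0,0,0,0,0],[0,0,0,0,0,0,0],[0,0,0,0,0,0,0],[0,0,0,0,0,0,0],[0,0,0,0,0,0,0]]'
python3 -m handwheel '[[0,0,-0.1,0,0,0,0],[0,0,-0.2,0,0,0,0],[0,0,-0.3,0,0,0,0],[0,0,-0.4,0,0,0,0],[0,0,-0.48,0,0,0,0]]'|head -2
python3 -m handwheel '[[0,0,0,0,0,0,0],[0,0,0,0,0,0,0],[0,0,0,0,0,0,0],[0,0,0,0,0,0,0]]'
```

```text
time: 16.62
tool_pos: [0.4147, 0.3241, 0.057]
time: 16.95
tool_pos: [0.4179, 0.3277, 0.0625]
time: 17.37
tool_pos: [0.4175, 0.3277, 0.0622]
tool_rot: [179.9, -0.1, 90.4]
wrist_force: [-0.3, -1.2, 7.2]
gripper_width: 0.337
gripper_force: 59.1
time: 17.78
tool_pos: [0.4153, 0.3259, 0.2051]
time: 18.12
tool_pos: [0.4141, 0.325, 0.2013]
tool_rot: [-179.7, 0.3, 90.4]
wrist_force: [0.3, 0.0, -5.9]
gripper_width: 0.337
gripper_force: 61.8
```

```bash
python3 -m handwheel '[[-0.1,0.06,0,0,0,0,0],[-0.2,0.12,0,0,0,0,0],[-0.3,0.19,0,0,0,0,0],[-0.352,0.234,0,0,0,0,0]]'|head -2
python3 -m handwheel '[[-0.1,0.06,0,0,0,0,0],[-0.2,0.12,0,0,0,0,0],[-0.3,0.19,0,0,0,0,0],[-0.352,0.234,0,0,0,0,0]]'|head -2
python3 -m handwheel '[[-0.1,0.06,0,0,0,0,0],[-0.2,0.12,0,0,0,0,0],[-0.3,0.19,0,0,0,0,0],[-0.352,0.234,0,0,0,0,0]]'|head -2
python3 -m handwheel '[[0,0,0,0,0,0,0],[0,0,0,0,0,0,0],[0,0,0,0,0,0,0],[0,0,0,0,0,0,0],[0,0,0,0,0,0,0]]'
```

```text
time: 18.45
tool_pos: [0.4879, 0.2153, 0.2021]
time: 18.78
tool_pos: [0.5585, 0.11, 0.2022]
time: 19.12
tool_pos: [0.629, 0.0051, 0.2019]
time: 19.53
tool_pos: [0.628, 0.0136, 0.2033]
tool_rot: [-179.9, -0.0, 90.6]
wrist_force: [0.2, -0.1, -5.4]
gripper_width: 0.334
gripper_force: 61.5
```

```bash
python3 -m handwheel '[[-0.012,-0.012,0.1,0,0,0,0],[-0.012,-0.012,0.2,0,0,0,0],[-0.012,-0.012,0.27,0,0,0,0],[-0.012,-0.012,0.3,0,0,0,0],[-0.012,-0.012,0.3,0,0,0,0]]'|head -2
python3 -m handwheel '[[0,0,0,0,0,0,0],[0,0,0,0,0,0,0],[0,0,0,0,0,0,0],[0,0,0,0,0,0,0],[0,0,0,0,0,0,0]]'
```

```text
time: 19.95
tool_pos: [0.6226, 0.0093, 0.1114]
time: 20.37
tool_pos: [0.6264, 0.0077, 0.1158]
tool_rot: [179.9, -0.0, 90.4]
wrist_force: [0.1, -0.1, -5.9]
gripper_width: 0.337
gripper_force: 61.2
```

```bash
python3 -m handwheel '[[0.002,-0.005,0.012,0,0,0,0],[0.002,-0.005,0.024,0,0,0,0],[0.002,-0.005,0.034,0,0,0,0],[0.002,-0.005,0.04,0,0,0,0],[0.002,-0.005,0.043,0,0,0,0]]'|head -2
python3 -m handwheel '[[0,0,0,0,0,0,0],[0,0,0,0,0,0,0],[0,0,0,0,0,0,0],[0,0,0,0,0,0,0]]'
python3 -m handwheel '[[0,0,0,0,0,0,0.6],[0,0,0,0,0,0,0.6],[0,0,0,0,0,0,0.6],[0,0,0,0,0,0,0.6]]' | head -2
python3 -m handwheel '[[0,0,-0.1,0,0,0,0.6],[0,0,-0.2,0,0,0,0.6],[0,0,-0.3,0,0,0,0.6],[0,0,-0.4,0,0,0,0.6],[0,0,-0.4,0,0,0,0.6]]'|head -2
python3 -m handwheel '[[0.13,-0.02,0,0,0,0,0.6],[0.26,-0.04,0,0,0,0,0.6],[0.36,-0.05,0,0,0,0,0.6],[0.41,-0.06,0,0,0,0,0.6]]'|head -2
python3 -m handwheel '[[0.13,-0.02,0,0,0,0,0.6],[0.26,-0.04,0,0,0,0,0.6],[0.36,-0.05,0,0,0,0,0.6],[0.41,-0.06,0,0,0,0,0.6]]'|head -2
python3 -m handwheel '[[0.13,-0.02,0,0,0,0,0.6],[0.26,-0.04,0,0,0,0,0.6],[0.36,-0.05,0,0,0,0,0.6],[0.41,-0.06,0,0,0,0,0.6]]'|head -2
python3 -m handwheel '[[0,0,0,0,0,0,0.6],[0,0,0,0,0,0,0.6],[0,0,0,0,0,0,0.6],[0,0,0,0,0,0,0.6],[0,0,0,0,0,0,0.6]]'
python3 bl.py
```

```text
time: 20.78
tool_pos: [0.6234, 0.0081, 0.1023]
time: 21.12
tool_pos: [0.6236, 0.0079, 0.1023]
tool_rot: [-179.9, -0.0, 90.4]
wrist_force: [-4.9, -1.0, 5.0]
gripper_width: 0.337
gripper_force: 62.5
time: 21.45
tool_pos: [0.6251, 0.0085, 0.1019]
time: 21.87
tool_pos: [0.6291, 0.0077, 0.2291]
time: 22.2
tool_pos: [0.6045, 0.1383, 0.2211]
time: 22.53
tool_pos: [0.5847, 0.2612, 0.221]
time: 22.87
tool_pos: [0.5658, 0.3823, 0.221]
time: 23.28
tool_pos: [0.5688, 0.3735, 0.2219]
tool_rot: [180.0, 0.1, 90.1]
wrist_force: [0.6, -0.1, -0.6]
gripper_width: 0.601
gripper_force: 0.0
145 [0.5707 0.3757 0.0765]
187 [0.6247 0.0076 0.1168]
201 [ 0.5655 -0.0699  0.1177]
194 [ 0.4881 -0.0114  0.1167]
```

```bash
python3 -m handwheel '[[0.002,0.006,0.13,0,0,0,0.6],[0.002,0.006,0.26,0,0,0,0.6],[0.002,0.006,0.38,0,0,0,0.6],[0.002,0.006,0.48,0,0,0,0.6],[0.002,0.006,0.54,0,0,0,0.6]]'|head -2
python3 -m handwheel '[[0,0,0,0,0,0,0.6],[0,0,0,0,0,0,0.6],[0,0,0,0,0,0,0.6],[0,0,0,0,0,0,0.6]]'|head -2
python3 -m handwheel '[[0,0,0,0,0,0,0],[0,0,0,0,0,0,0],[0,0,0,0,0,0,0],[0,0,0,0,0,0,0],[0,0,0,0,0,0,0]]'
python3 -m handwheel '[[0,0,-0.1,0,0,0,0],[0,0,-0.2,0,0,0,0],[0,0,-0.3,0,0,0,0],[0,0,-0.4,0,0,0,0],[0,0,-0.48,0,0,0,0]]'|head -2
python3 -m handwheel '[[0,0,0,0,0,0,0],[0,0,0,0,0,0,0],[0,0,0,0,0,0,0],[0,0,0,0,0,0,0]]'
```

```text
time: 23.75
tool_pos: [0.567, 0.3751, 0.0553]
time: 24.08
tool_pos: [0.5713, 0.3782, 0.0623]
time: 24.5
tool_pos: [0.5707, 0.3784, 0.0618]
tool_rot: [179.8, -0.1, 90.4]
wrist_force: [0.7, 0.1, 5.5]
gripper_width: 0.334
gripper_force: 59.0
time: 24.92
tool_pos: [0.5683, 0.3772, 0.2041]
time: 25.25
tool_pos: [0.5667, 0.3766, 0.1996]
tool_rot: [-179.7, 0.2, 90.4]
wrist_force: [0.4, -0.4, -4.2]
gripper_width: 0.34
gripper_force: 60.8
```

```bash
python3 -m handwheel '[[-0.12,-0.01,0,0,0,0,0],[-0.24,-0.02,0,0,0,0,0],[-0.31,-0.02,0,0,0,0,0],[-0.351,-0.026,0,0,0,0,0]]'|head -2
python3 -m handwheel '[[-0.12,-0.01,0,0,0,0,0],[-0.24,-0.02,0,0,0,0,0],[-0.31,-0.02,0,0,0,0,0],[-0.351,-0.026,0,0,0,0,0]]'|head -2
python3 -m handwheel '[[-0.12,-0.01,0,0,0,0,0],[-0.24,-0.02,0,0,0,0,0],[-0.31,-0.02,0,0,0,0,0],[-0.351,-0.026,0,0,0,0,0]]'|head -2
python3 -m handwheel '[[0,0,0,0,0,0,0],[0,0,0,0,0,0,0],[0,0,0,0,0,0,0],[0,0,0,0,0,0,0],[0,0,0,0,0,0,0]]'
```

```text
time: 25.58
tool_pos: [0.5614, 0.2657, 0.201]
time: 25.92
tool_pos: [0.5543, 0.1623, 0.2021]
time: 26.25
tool_pos: [0.5476, 0.0586, 0.2029]
time: 26.67
tool_pos: [0.548, 0.0642, 0.2034]
tool_rot: [-180.0, -0.0, 90.6]
wrist_force: [0.1, 0.1, -5.0]
gripper_width: 0.332
gripper_force: 60.8
```

```bash
python3 -m handwheel '[[0.013,-0.01,0.1,0,0,0,0],[0.013,-0.01,0.2,0,0,0,0],[0.013,-0.01,0.27,0,0,0,0],[0.013,-0.01,0.3,0,0,0,0],[0.013,-0.01,0.3,0,0,0,0]]'|head -2
python3 -m handwheel '[[0,0,0,0,0,0,0],[0,0,0,0,0,0,0],[0,0,0,0,0,0,0],[0,0,0,0,0,0,0],[0,0,0,0,0,0,0]]'
```

```text
time: 27.08
tool_pos: [0.5427, 0.0662, 0.111]
time: 27.5
tool_pos: [0.5458, 0.0655, 0.1147]
tool_rot: [179.9, -0.0, 90.4]
wrist_force: [1.0, -0.1, -4.0]
gripper_width: 0.336
gripper_force: 60.6
```

```bash
python3 -m handwheel '[[0,0.004,0.012,0,0,0,0],[0,0.004,0.024,0,0,0,0],[0,0.004,0.034,0,0,0,0],[0,0.004,0.04,0,0,0,0],[0,0.004,0.042,0,0,0,0]]'|head -2
python3 -m handwheel '[[0,0,0,0,0,0,0],[0,0,0,0,0,0,0],[0,0,0,0,0,0,0],[0,0,0,0,0,0,0]]'
python3 -m handwheel '[[0,0,0,0,0,0,0.6],[0,0,0,0,0,0,0.6],[0,0,0,0,0,0,0.6],[0,0,0,0,0,0,0.6]]' | head -2
python3 -m handwheel '[[0,0,-0.1,0,0,0,0.6],[0,0,-0.2,0,0,0,0.6],[0,0,-0.3,0,0,0,0.6],[0,0,-0.4,0,0,0,0.6],[0,0,-0.4,0,0,0,0.6]]'|head -2
python3 -m handwheel '[[-0.11,-0.03,0,0,0,0,0.4],[-0.22,-0.06,0,0,0,0,0.4],[-0.29,-0.08,0,0,0,0,0.4],[-0.332,-0.089,0,0,0,0,0.4]]'|head -2
python3 -m handwheel '[[-0.11,-0.03,0,0,0,0,0.4],[-0.22,-0.06,0,0,0,0,0.4],[-0.29,-0.08,0,0,0,0,0.4],[-0.332,-0.089,0,0,0,0,0.4]]'|head -2
python3 -m handwheel '[[-0.11,-0.03,0,0,0,0,0.4],[-0.22,-0.06,0,0,0,0,0.4],[-0.29,-0.08,0,0,0,0,0.4],[-0.332,-0.089,0,0,0,0,0.4]]'|head -2
python3 -m handwheel '[[0,0,0,0,0,0.06,0.4],[0,0,0,0,0,0.126,0.4],[0,0,0,0,0,0.126,0.4],[0,0,0,0,0,0.126,0.4],[0,0,0,0,0,0.126,0.4]]'
python3 bl.py
python3 - <<'E'
from h import *
p,c,f=snap("side"); cv2.imwrite("pics/s4.png",cv2.resize(p[140:300,170:383],(800,600),interpolation=cv2.INTER_CUBIC))
E
```

```text
time: 27.92
tool_pos: [0.5466, 0.0655, 0.1016]
time: 28.25
tool_pos: [0.5469, 0.0656, 0.1017]
tool_rot: [179.9, -0.0, 90.4]
wrist_force: [-0.9, 0.0, 4.3]
gripper_width: 0.335
gripper_force: 61.7
time: 28.58
tool_pos: [0.546, 0.0652, 0.1007]
time: 29.0
tool_pos: [0.5507, 0.0654, 0.2273]
time: 29.33
tool_pos: [0.5186, -0.0381, 0.2206]
time: 29.67
tool_pos: [0.4929, -0.1372, 0.2208]
time: 30.0
tool_pos: [0.4668, -0.2371, 0.2209]
time: 30.42
tool_pos: [0.4684, -0.2332, 0.2207]
tool_rot: [-180.0, -0.0, 79.3]
wrist_force: [0.1, 0.5, 0.2]
gripper_width: 0.398
gripper_force: 0.0
188 [0.5474 0.066  0.116 ]
181 [0.6245 0.0046 0.117 ]
204 [ 0.4875 -0.0106  0.117 ]
140 [ 0.5618 -0.0697  0.116 ]
```

View pics/s4.png

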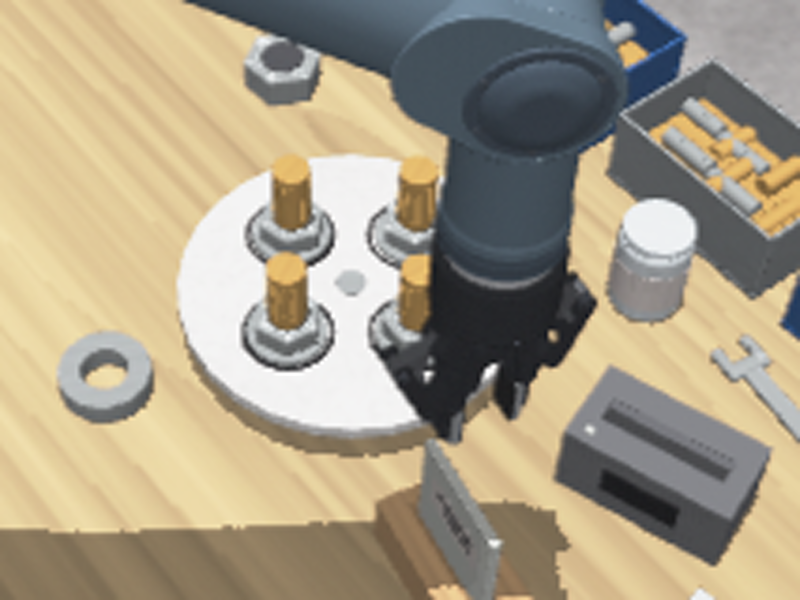

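All four bolts stand in their rings, and the gripper is above the card (460,520), with the reader slot at (668,440). Next I grasp the card.

```bash
python3 -m handwheel '[[0,-0.008,0.1,0,0,0,0.4],[0,-0.008,0.2,0,0,0,0.4],[0,-0.008,0.29,0,0,0,0.4],[0,-0.008,0.35,0,0,0,0.4],[0,-0.008,0.37,0,0,0,0.4]]'|head -2
python3 -m handwheel '[[0,0,0,0,0,0,0.4],[0,0,0,0,0,0,0.4],[0,0,0,0,0,0,0.4],[0,0,0,0,0,0,0.4]]'|head -3
python3 -m handwheel '[[0,0,0,0,0,0,0.2],[0,0,0,0,0,0,0],[0,0,0,0,0,0,0],[0,0,0,0,0,0,0],[0,0,0,0,0,0,0]]'
python3 -m handwheel '[[0,0,0,0,0,0,0],[0,0,0,0,0,0,0]]'
```

```text
time: 30.93
tool_pos: [0.4636, -0.232, 0.1069]
time: 31.27
tool_pos: [0.4671, -0.2341, 0.1115]
tool_rot: [179.8, 0.0, 79.1]
time: 31.68
tool_pos: [0.4662, -0.2337, 0.1109]
tool_rot: [180.0, -0.0, 79.1]
wrist_force: [-1.4, 2.3, 5.6]
gripper_width: 0.087
gripper_force: 59.5
time: 31.85
tool_pos: [0.4662, -0.2336, 0.1109]
tool_rot: [180.0, -0.0, 79.1]
wrist_force: [-1.7, 1.4, 6.0]
gripper_width: 0.086
gripper_force: 59.5
```

```bash
python3 -m handwheel '[[0,0,-0.04,0,0,0,0],[0,0,-0.1,0,0,0,0],[0,0,-0.18,0,0,0,0],[0,0,-0.24,0,0,0,0],[0,0,-0.27,0,0,0,0]]'|head -2
python3 -m handwheel '[[0,0.12,0,0,0,0,0],[0,0.24,0,0,0,0,0],[0,0.36,0,0,0,0,0],[0.01,0.48,0,0,0,0,0],[0.011,0.578,0,0,0,0,0]]'|head -2
python3 -m handwheel '[[0,0,0,0,0,-0.07,0],[0,0,0,0,0,-0.14,0],[0,0,0,0,0,-0.21,0],[0,0,0,0,0,-0.28,0],[0,0,0,0,0,-0.33,0]]'|head -2
python3 -m handwheel '[[0,0,0,0,0,0,0],[0,0,0,0,0,0,0],[0,0,0,0,0,0,0],[0,0,0,0,0,0,0],[0,0,0,0,0,0,0]]'
python3 - <<'E'
from h import *
p,c,f=snap("side"); cv2.imwrite("pics/s5.png",cv2.resize(p[180:300,270:430],(800,600),interpolation=cv2.INTER_CUBIC))
q=c[(c[...,2]>.055)&(c[...,2]<.075)&(c[...,0]>.57)&(c[...,0]<.72)&(c[...,1]<-.18)&(c[...,1]>-.35)]
print(cv2.minAreaRect((q[:,:2]*1000).astype(np.float32)))
E
```

```text
time: 32.27
tool_pos: [0.4669, -0.2344, 0.1936]
time: 32.68
tool_pos: [0.6392, -0.2618, 0.1901]
time: 33.1
tool_pos: [0.6362, -0.2629, 0.1902]
time: 33.52
tool_pos: [0.6365, -0.263, 0.1908]
tool_rot: [-180.0, -0.0, 108.7]
wrist_force: [0.2, 0.2, -0.2]
gripper_width: 0.081
gripper_force: 58.8
((633.64892578125, -262.7245178222656), (75.5735855102539, 130.4998779296875), 19.018686294555664)
```

View pics/s5.png

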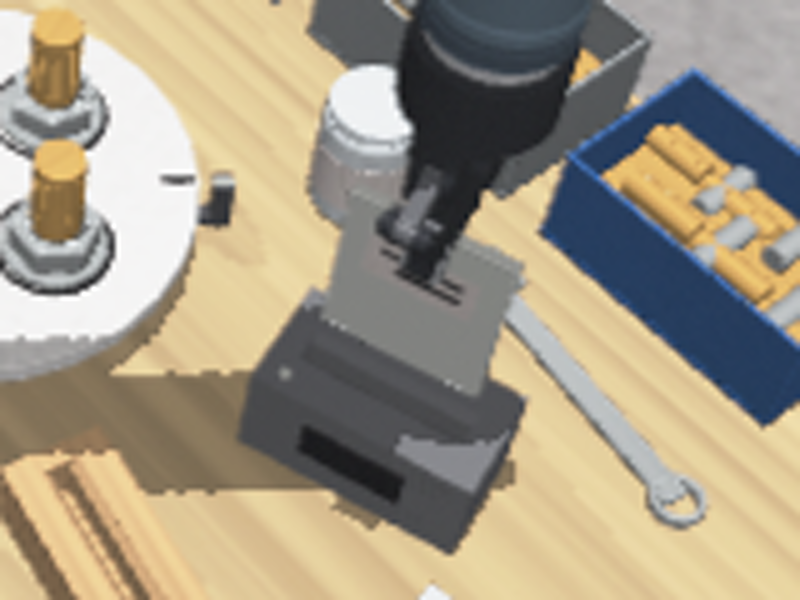

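```bash
python3 -m handwheel '[[0,0,0.03,0,0,0,0],[0,0,0.06,0,0,0,0],[0,0,0.08,0,0,0,0],[0,0,0.09,0,0,0,0],[0,0,0.09,0,0,0,0]]'|head -2
python3 -m handwheel '[[0,0,0,0,0,0,0],[0,0,0,0,0,0,0],[0,0,0,0,0,0,0],[0,0,0,0,0,0,0],[0,0,0,0,0,0,0]]'|head -4
python3 -m handwheel '[[0,0,0.02,0,0,0,0],[0,0,0.04,0,0,0,0],[0,0,0.06,0,0,0,0],[0,0,0.06,0,0,0,0],[0,0,0.06,0,0,0,0]]'|head -4
```

```text
time: 33.98
tool_pos: [0.6356, -0.2626, 0.1619]
time: 34.4
tool_pos: [0.6369, -0.2633, 0.1644]
tool_rot: [180.0, 0.0, 108.8]
wrist_force: [-0.1, 0.6, -0.8]
time: 34.82
tool_pos: [0.636, -0.2626, 0.1446]
tool_rot: [-179.9, -0.1, 108.8]
wrist_force: [-0.3, 0.0, -0.5]
```

```bash
python3 -m handwheel '[[0,0,0.015,0,0,0,0],[0,0,0.03,0,0,0,0],[0,0,0.045,0,0,0,0],[0,0,0.06,0,0,0,0],[0,0,0.06,0,0,0,0]]'|head -4
python3 -m handwheel '[[0,0,0,0,0,0,0],[0,0,0,0,0,0,0],[0,0,0,0,0,0,0]]'|head -4
python3 -m handwheel '[[0,0,0.01,0,0,0,0],[0,0,0.02,0,0,0,0],[0,0,0.03,0,0,0,0],[0,0,0.034,0,0,0,0],[0,0,0.036,0,0,0,0]]'|head -4
python3 -m handwheel '[[0,0,0,0,0,0,0],[0,0,0,0,0,0,0],[0,0,0,0,0,0,0]]'|head -4
```

```text
time: 35.23
tool_pos: [0.6359, -0.2626, 0.1264]
tool_rot: [-179.9, -0.1, 108.8]
wrist_force: [-0.0, 0.3, -1.9]
time: 35.48
tool_pos: [0.6366, -0.2633, 0.1281]
tool_rot: [-180.0, 0.0, 108.8]
wrist_force: [-0.5, 0.2, -1.4]
time: 35.9
tool_pos: [0.6365, -0.2629, 0.1166]
tool_rot: [-180.0, -0.0, 108.8]
wrist_force: [-0.2, 0.3, -0.6]
time: 36.15
tool_pos: [0.6366, -0.2631, 0.1171]
tool_rot: [-180.0, -0.0, 108.8]
wrist_force: [-0.7, 0.2, -0.5]
```

```bash
python3 -m handwheel '[[0,0,0.003,0,0,0,0],[0,0,0.006,0,0,0,0],[0,0,0.006,0,0,0,0],[0,0,0.006,0,0,0,0]]'
python3 -m handwheel '[[0,0,0,0,0,0,0.4],[0,0,0,0,0,0,0.4],[0,0,0,0,0,0,0.4],[0,0,0,0,0,0,0.4]]'|head -4
python3 -m handwheel '[[0,0,-0.05,0,0,0,0.4],[0,0,-0.12,0,0,0,0.4],[0,0,-0.22,0,0,0,0.4],[0,0,-0.3,0,0,0,0.4],[0,0,-0.33,0,0,0,0.4]]'|head -2
python3 -m handwheel '[[-0.09,-0.11,0,0,0,0,0],[-0.18,-0.22,0,0,0,0,0],[-0.27,-0.33,0,0,0,0,0],[-0.34,-0.41,0,0,0,0,0],[-0.363,-0.443,0,0,0,0,0]]'|head -2
python3 -m handwheel '[[0,0,0,0,0,0,0],[0,0,0,0,0,0,0],[0,0,0,0,0,0,0],[0,0,0,0,0,0,0],[0,0,0,0,0,0,0]]'
python3 bl.py
python3 - <<'E'
from h import *
p,c,f=snap("side"); cv2.imwrite("pics/s6.png",cv2.resize(p[170:350,200:440],(800,600),interpolation=cv2.INTER_CUBIC))
q=c[(c[...,2]>.1)&(c[...,2]<.16)&(abs(c[...,0]-.636)<.03)&(abs(c[...,1]+.262)<.06)]; print("card",len(q),q.min(0),q.max(0))
E
```

```text
time: 36.48
tool_pos: [0.6367, -0.2634, 0.116]
tool_rot: [180.0, 0.0, 108.8]
wrist_force: [-1.7, 1.0, 3.7]
gripper_width: 0.082
gripper_force: 59.8
time: 36.82
tool_pos: [0.637, -0.263, 0.1153]
tool_rot: [180.0, 0.0, 108.8]
wrist_force: [0.3, 1.0, -0.4]
time: 37.23
tool_pos: [0.639, -0.2649, 0.2203]
time: 37.65
tool_pos: [0.5393, -0.4168, 0.2152]
time: 38.07
tool_pos: [0.5479, -0.4064, 0.214]
tool_rot: [180.0, -0.1, 109.0]
wrist_force: [-0.2, 0.2, 0.2]
gripper_width: 0.005
gripper_force: 0.0
188 [0.5475 0.0658 0.1179]
182 [0.6238 0.0061 0.1175]
202 [ 0.4873 -0.0106  0.1169]
198 [ 0.5646 -0.0717  0.1176]
card 318 [ 0.61616614 -0.3072271   0.10000533] [ 0.65196053 -0.22016902  0.13317669]
```

View pics/s6.png

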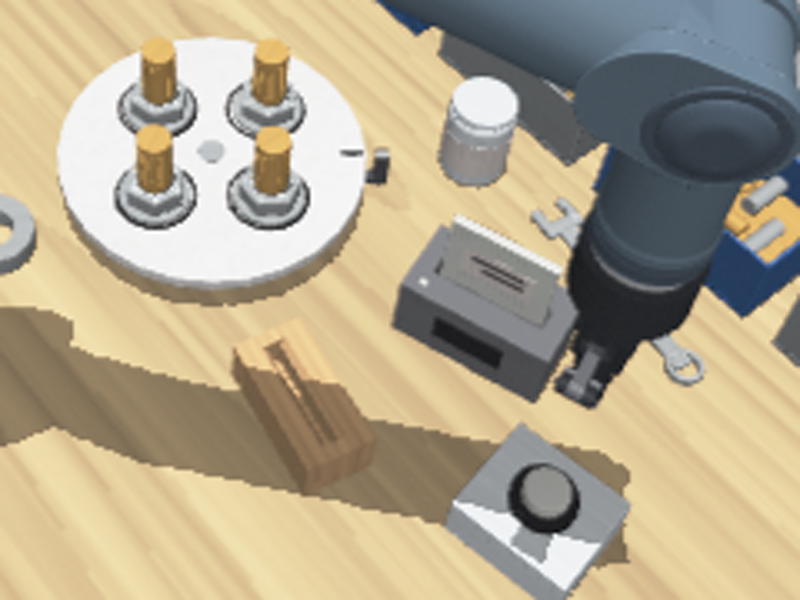

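Everything is loaded: the bolts are in their rings, the dash (350,153) is at the pointer, the card is down in the reader (505,270), and the gripper is above the button (548,490). Next I press it.

```bash
python3 -m handwheel '[[-0.006,-0.012,0.1,0,0,0,0],[-0.006,-0.012,0.2,0,0,0,0],[-0.006,-0.012,0.3,0,0,0,0],[-0.006,-0.012,0.35,0,0,0,0],[-0.006,-0.012,0.38,0,0,0,0]]'|head -2
python3 -m handwheel '[[0,0,0,0,0,0,0],[0,0,0,0,0,0,0],[0,0,0,0,0,0,0],[0,0,0,0,0,0,0]]'|head -4
python3 -m handwheel '[[0,0,0.01,0,0,0,0],[0,0,0.02,0,0,0,0],[0,0,0.03,0,0,0,0],[0,0,0.04,0,0,0,0],[0,0,0.05,0,0,0,0]]'|head -4
python3 -m handwheel '[[0,0,0.004,0,0,0,0],[0,0,0.008,0,0,0,0],[0,0,0.012,0,0,0,0],[0,0,0.012,0,0,0,0]]'|head -4
```

```text
time: 38.58
tool_pos: [0.5421, -0.4099, 0.0973]
time: 38.92
tool_pos: [0.5442, -0.4131, 0.1027]
tool_rot: [179.9, 0.2, 108.8]
wrist_force: [-0.4, 0.1, 0.4]
time: 39.33
tool_pos: [0.5429, -0.4117, 0.085]
tool_rot: [-180.0, -0.0, 108.8]
wrist_force: [-1.1, 0.9, 2.2]
time: 39.67
tool_pos: [0.543, -0.4118, 0.0819]
tool_rot: [180.0, -0.0, 108.8]
wrist_force: [-1.2, 1.4, 3.4]
```

```bash
python3 -m handwheel '[[0,0,0.005,0,0,0,0],[0,0,0.01,0,0,0,0],[0,0,0.013,0,0,0,0],[0,0,0.013,0,0,0,0]]'|head -4
python3 -m handwheel '[[0,0,0.004,0,0,0,0],[0,0,0.008,0,0,0,0],[0,0,0.008,0,0,0,0]]'|head -4
```

```text
time: 40.0
tool_pos: [0.543, -0.4118, 0.0783]
tool_rot: [180.0, -0.0, 108.8]
wrist_force: [-1.7, 2.0, 6.0]
time: 40.25
tool_pos: [0.543, -0.4119, 0.0781]
tool_rot: [180.0, -0.1, 108.8]
wrist_force: [-4.1, 4.6, 15.0]
```

```bash
python3 -m handwheel '[[0,0,0,0,0,0,0],[0,0,0,0,0,0,0]]'|sed -n 2,4p
python3 -m handwheel '[[0,0,-0.1,0,0,0,0],[0,0,-0.2,0,0,0,0],[0,0,-0.3,0,0,0,0],[0,0,-0.4,0,0,0,0],[0,0,-0.48,0,0,0,0]]'|head -4
python3 -m handwheel '[[0.09,0.11,0,0,0,0,0.4],[0.18,0.22,0,0,0,0,0.4],[0.27,0.33,0,0,0,0,0.4],[0.34,0.41,0,0,0,0,0.4],[0.365,0.45,0,0,0,0,0.4]]'|head -2
python3 -m handwheel '[[0,0,0,0,0,0,0.4],[0,0,0,0,0,0,0.4],[0,0,0,0,0,0,0.4],[0,0,0,0,0,0,0.4],[0,0,0,0,0,0,0.4]]'
python3 bl.py; python3 - <<'E'
from h import *
c=snap("top")[1]; print("btn z",np.nanmedian(c[192:198,376:381,2]))
E
```

```text
tool_pos: [0.543, -0.4119, 0.0781]
tool_rot: [179.9, -0.1, 108.7]
wrist_force: [-5.2, 4.6, 14.6]
time: 40.83
tool_pos: [0.5434, -0.4127, 0.2213]
tool_rot: [179.9, 0.2, 108.7]
wrist_force: [0.9, -0.6, 0.4]
time: 41.25
tool_pos: [0.6402, -0.2559, 0.218]
time: 41.67
tool_pos: [0.6339, -0.2679, 0.2196]
tool_rot: [-180.0, 0.1, 108.5]
wrist_force: [0.7, 0.1, 0.2]
gripper_width: 0.395
gripper_force: 0.0
187 [0.5479 0.0626 0.1175]
182 [0.6242 0.0049 0.1159]
203 [ 0.4872 -0.0105  0.1161]
199 [ 0.5645 -0.0715  0.1164]
btn z 0.06703723479563639
```

```bash
python3 -m handwheel '[[0.012,0.014,0.06,0,0,0,0.4],[0.012,0.014,0.12,0,0,0,0.4],[0.012,0.014,0.17,0,0,0,0.4],[0.012,0.014,0.19,0,0,0,0.4]]'|head -2
python3 -m handwheel '[[0,0,0,0,0,0,0.4],[0,0,0,0,0,0,0.4],[0,0,0,0,0,0,0.4],[0,0,0,0,0,0,0.4],[0,0,0,0,0,0,0.4]]'|head -3
```

```text
time: 42.1
tool_pos: [0.6366, -0.2596, 0.1595]
time: 42.52
tool_pos: [0.639, -0.2606, 0.1637]
tool_rot: [179.9, 0.1, 108.7]
```

```bash
python3 -m handwheel '[[-0.006,-0.011,0.05,0,0,0,0.4],[-0.006,-0.011,0.1,0,0,0,0.4],[-0.006,-0.011,0.14,0,0,0,0.4],[-0.006,-0.011,0.157,0,0,0,0.4],[-0.006,-0.011,0.157,0,0,0,0.4]]'|head -2
python3 -m handwheel '[[0,0,0,0,0,0,0.4],[0,0,0,0,0,0,0.4],[0,0,0,0,0,0,0.4],[0,0,0,0,0,0,0.4]]'|head -3
python3 -m handwheel '[[0,0,0,0,0,0,0.2],[0,0,0,0,0,0,0],[0,0,0,0,0,0,0],[0,0,0,0,0,0,0],[0,0,0,0,0,0,0]]'
python3 -m handwheel '[[0,0,0,0,0,0,0],[0,0,0,0,0,0,0]]'
```

```text
time: 42.93
tool_pos: [0.6344, -0.2616, 0.1126]
time: 43.27
tool_pos: [0.6365, -0.2631, 0.1163]
tool_rot: [179.9, 0.1, 108.8]
time: 43.68
tool_pos: [0.6361, -0.263, 0.1159]
tool_rot: [180.0, 0.0, 108.8]
wrist_force: [-0.0, -0.8, 2.2]
gripper_width: 0.087
gripper_force: 60.3
time: 43.85
tool_pos: [0.6362, -0.263, 0.1159]
tool_rot: [180.0, 0.0, 108.8]
wrist_force: [0.1, 0.6, 3.3]
gripper_width: 0.082
gripper_force: 60.4
```

```bash
python3 -m handwheel '[[0,0,-0.04,0,0,0,0],[0,0,-0.1,0,0,0,0],[0,0,-0.18,0,0,0,0],[0,0,-0.24,0,0,0,0],[0,0,-0.27,0,0,0,0]]'|head -2
python3 -m handwheel '[[0.06,-0.11,0,0,0,0,0],[0.12,-0.22,0,0,0,0,0],[0.18,-0.33,0,0,0,0,0],[0.24,-0.44,0,0,0,0,0],[0.275,-0.505,0,0,0,0,0]]'|head -2
python3 -m handwheel '[[0,0,0,0,0,0.07,0],[0,0,0,0,0,0.14,0],[0,0,0,0,0,0.21,0],[0,0,0,0,0,0.28,0],[0,0,0,0,0,0.33,0]]'|head -2
python3 -m handwheel '[[0,0,0,0,0,0,0],[0,0,0,0,0,0,0],[0,0,0,0,0,0,0],[0,0,0,0,0,0,0],[0,0,0,0,0,0,0]]'
```

```text
time: 44.27
tool_pos: [0.6369, -0.2635, 0.1995]
time: 44.68
tool_pos: [0.4604, -0.2326, 0.1947]
time: 45.1
tool_pos: [0.4652, -0.233, 0.196]
time: 45.52
tool_pos: [0.4658, -0.2334, 0.1963]
tool_rot: [-180.0, -0.0, 79.1]
wrist_force: [0.1, -0.2, -0.9]
gripper_width: 0.085
gripper_force: 59.9
```

```bash
python3 -m handwheel '[[0,0,0.04,0,0,0,0],[0,0,0.08,0,0,0,0],[0,0,0.12,0,0,0,0],[0,0,0.14,0,0,0,0],[0,0,0.15,0,0,0,0]]'|head -2
python3 -m handwheel '[[0,0,0,0,0,0,0],[0,0,0,0,0,0,0],[0,0,0,0,0,0,0],[0,0,0,0,0,0,0],[0,0,0,0,0,0,0]]'|head -4
```

```text
time: 45.93
tool_pos: [0.4643, -0.2328, 0.1491]
time: 46.35
tool_pos: [0.4663, -0.2336, 0.1519]
tool_rot: [179.9, -0.0, 79.1]
wrist_force: [-0.3, -0.5, -0.1]
```

Exactly on the original grasp position, so I insert.

```bash
python3 -m handwheel '[[0,0,0.015,0,0,0,0],[0,0,0.03,0,0,0,0],[0,0,0.045,0,0,0,0],[0,0,0.06,0,0,0,0],[0,0,0.06,0,0,0,0]]'|head -4
python3 -m handwheel '[[0,0,0.015,0,0,0,0],[0,0,0.03,0,0,0,0],[0,0,0.045,0,0,0,0],[0,0,0.05,0,0,0,0],[0,0,0.05,0,0,0,0]]'|head -4
python3 -m handwheel '[[0,0,0,0,0,0,0],[0,0,0,0,0,0,0],[0,0,0,0,0,0,0],[0,0,0,0,0,0,0]]'|head -4
```

```text
time: 46.77
tool_pos: [0.465, -0.2329, 0.1321]
tool_rot: [-179.9, -0.0, 79.1]
wrist_force: [-0.7, 0.9, -1.8]
time: 47.18
tool_pos: [0.4654, -0.2332, 0.1177]
tool_rot: [-179.9, 0.0, 79.1]
wrist_force: [-0.2, 0.6, -1.1]
time: 47.52
tool_pos: [0.4661, -0.2335, 0.1186]
tool_rot: [180.0, -0.0, 79.1]
wrist_force: [0.4, 0.4, -0.8]
```

```bash
python3 -m handwheel '[[0,0,0.008,0,0,0,0],[0,0,0.016,0,0,0,0],[0,0,0.023,0,0,0,0],[0,0,0.027,0,0,0,0],[0,0,0.027,0,0,0,0]]'|head -4
python3 -m handwheel '[[0,0,0,0,0,0,0],[0,0,0,0,0,0,0],[0,0,0,0,0,0,0]]'|head -4
python3 -m handwheel '[[0,0,0,0,0,0,0.4],[0,0,0,0,0,0,0.4],[0,0,0,0,0,0,0.4],[0,0,0,0,0,0,0.4]]'|head -4
python3 -m handwheel '[[0,0,-0.05,0,0,0,0.4],[0,0,-0.12,0,0,0,0.4],[0,0,-0.22,0,0,0,0.4],[0,0,-0.3,0,0,0,0.4],[0,0,-0.38,0,0,0,0.4]]'|head -2
python3 -m handwheel '[[-0.11,-0.03,0,0,0,0,0.4],[-0.22,-0.06,0,0,0,0,0.4],[-0.33,-0.1,0,0,0,0,0.4],[-0.44,-0.1,0,0,0,0,0.4],[-0.5,-0.1,0,0,0,0,0.4]]'|head -2
python3 -m handwheel '[[0,0,0,0,0,0,0.4],[0,0,0,0,0,0,0.4],[0,0,0,0,0,0,0.4],[0,0,0,0,0,0,0.4],[0,0,0,0,0,0,0.4]]'
python3 bl.py; python3 - <<'E'
from h import *
p,c,f=snap("top"); z=c[...,2]; print("btn z",np.nanmedian(c[192:198,376:381,2]))
q=c[(z>.1)&(z<.15)&(abs(c[...,0]-.467)<.04)&(abs(c[...,1]+.233)<.06)]; print("card",len(q),cv2.minAreaRect((q[:,:2]*1000).astype(np.float32)) if len(q) else "",np.median(q[:,2]) if len(q) else "")
cv2.imwrite("pics/t7.png",cv2.resize(p,(800,600)))
p=snap("side")[0]; cv2.imwrite("pics/s7.png",cv2.resize(p[110:350,120:440],(800,600),interpolation=cv2.INTER_CUBIC))
E
```

```text
time: 47.93
tool_pos: [0.4661, -0.2334, 0.1108]
tool_rot: [-180.0, -0.0, 79.1]
wrist_force: [-0.4, 1.1, 4.9]
time: 48.18
tool_pos: [0.4661, -0.2334, 0.1108]
tool_rot: [-180.0, -0.0, 79.1]
wrist_force: [-1.9, 0.4, 5.5]
time: 48.52
tool_pos: [0.4658, -0.2334, 0.1101]
tool_rot: [-180.0, 0.0, 79.1]
wrist_force: [0.4, 0.8, -0.6]
time: 48.93
tool_pos: [0.4657, -0.2336, 0.2253]
time: 49.35
tool_pos: [0.4053, -0.379, 0.2248]
time: 49.77
tool_pos: [0.4089, -0.3732, 0.2239]
tool_rot: [-180.0, -0.1, 79.2]
wrist_force: [-0.1, 0.0, -0.2]
gripper_width: 0.4
gripper_force: 0.0
106 [0.5374 0.0609 0.1137]
183 [ 0.5624 -0.0706  0.1178]
199 [ 0.4354 -0.0167  0.1168]
btn z 0.06777962501709778
card 83 ((467.9246520996094, -233.35675048828125), (88.11532592773438, 8.2620210647583), 79.10783386230469) 0.12325612661903529
```

View pics/s7.png

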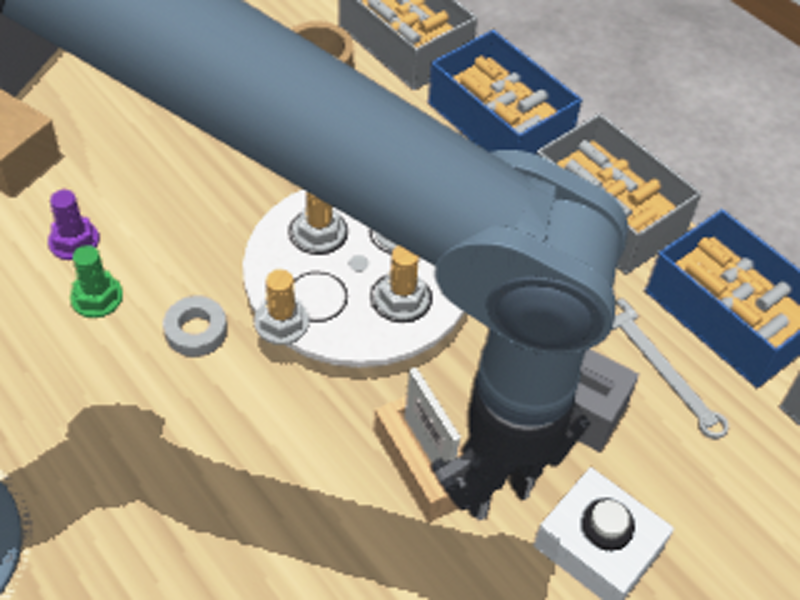

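View pics/t7.png

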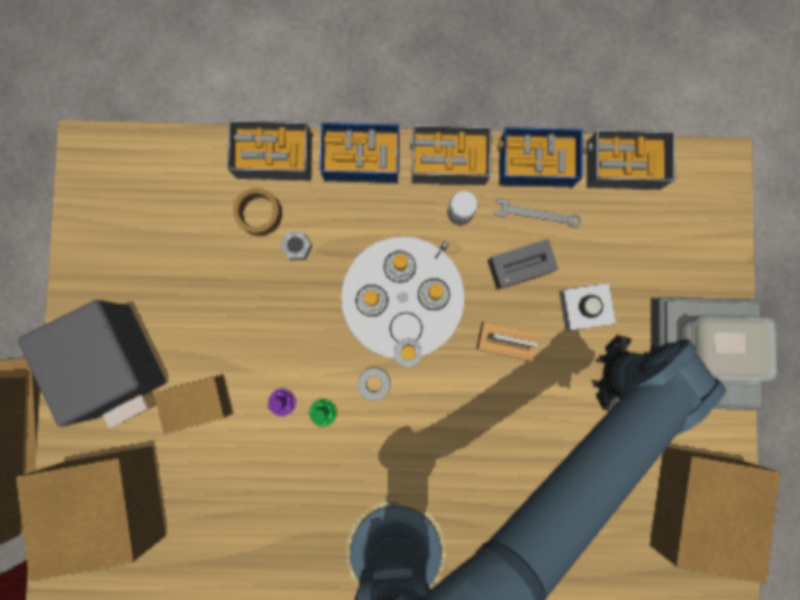

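The card is home in the rack, the button is up and the dash is still at the pointer. However, the near bolt was knocked aside: it stands upright at the disc's rim, at (280,305) in the side crop and (408,350) from the top, about (.4354,-.0167). I'll carry it back to its ring.

```bash
python3 -m handwheel '[[0,0,0,0,0,-0.06,0.6],[0,0,0,0,0,-0.12,0.6],[0,0,0,0,0,-0.12,0.6],[0,0,0,0,0,-0.12,0.6]]'|head -3
python3 -m handwheel '[[0.1,0.01,0,0,0,0,0.6],[0.2,0.02,0,0,0,0,0.6],[0.3,0.03,0,0,0,0,0.6],[0.396,0.03,0,0,0,0,0.6]]'|head -2
python3 -m handwheel '[[0.1,0.01,0,0,0,0,0.6],[0.2,0.02,0,0,0,0,0.6],[0.3,0.03,0,0,0,0,0.6],[0.396,0.03,0,0,0,0,0.6]]'|head -2
python3 -m handwheel '[[0.1,0.01,0,0,0,0,0.6],[0.2,0.02,0,0,0,0,0.6],[0.3,0.03,0,0,0,0,0.6],[0.396,0.03,0,0,0,0,0.6]]'|head -2
python3 -m handwheel '[[0,0,0,0,0,0,0.6],[0,0,0,0,0,0,0.6],[0,0,0,0,0,0,0.6],[0,0,0,0,0,0,0.6],[0,0,0,0,0,0,0.6]]'
python3 bl.py
```

```text
time: 50.25
tool_pos: [0.4081, -0.3747, 0.2243]
tool_rot: [180.0, -0.0, 89.8]
time: 50.58
tool_pos: [0.4177, -0.2548, 0.2242]
time: 50.92
tool_pos: [0.4269, -0.1357, 0.2245]
time: 51.25
tool_pos: [0.4362, -0.0169, 0.2246]
time: 51.67
tool_pos: [0.4358, -0.0201, 0.2243]
tool_rot: [-180.0, 0.0, 89.7]
wrist_force: [0.5, 0.4, 0.3]
gripper_width: 0.599
gripper_force: 0.0
183 [0.6243 0.0053 0.1163]
132 [0.5496 0.0598 0.1161]
198 [ 0.5646 -0.0713  0.1169]
198 [ 0.4357 -0.0167  0.1177]
```

```bash
python3 -m handwheel '[[0.01,-0.004,0.1,0,0,0,0.6],[0.01,-0.004,0.2,0,0,0,0.6],[0.01,-0.004,0.28,0,0,0,0.6],[0.01,-0.004,0.36,0,0,0,0.6],[0.01,-0.004,0.402,0,0,0,0.6]]'|head -2
python3 -m handwheel '[[0,0,0,0,0,0,0.6],[0,0,0,0,0,0,0.6],[0,0,0,0,0,0,0.6],[0,0,0,0,0,0,0.6]]'|head -3
python3 -m handwheel '[[0,0,0,0,0,0,0],[0,0,0,0,0,0,0],[0,0,0,0,0,0,0],[0,0,0,0,0,0,0],[0,0,0,0,0,0,0]]'
python3 -m handwheel '[[0,0,-0.03,0,0,0,0],[0,0,-0.06,0,0,0,0],[0,0,-0.06,0,0,0,0]]'|head -2
python3 -m handwheel '[[0,0,0,0,0,0,0],[0,0,0,0,0,0,0],[0,0,0,0,0,0,0],[0,0,0,0,0,0,0]]'
```

```text
time: 52.13
tool_pos: [0.4328, -0.0167, 0.1013]
time: 52.47
tool_pos: [0.436, -0.0158, 0.1049]
tool_rot: [179.8, -0.0, 89.8]
time: 52.88
tool_pos: [0.4354, -0.0155, 0.1049]
tool_rot: [179.9, -0.1, 89.9]
wrist_force: [-1.5, -0.3, 4.2]
gripper_width: 0.333
gripper_force: 58.7
time: 53.13
tool_pos: [0.4352, -0.0156, 0.1229]
time: 53.47
tool_pos: [0.4341, -0.0156, 0.1212]
tool_rot: [-179.9, 0.0, 89.9]
wrist_force: [-0.7, 0.1, -5.6]
gripper_width: 0.335
gripper_force: 60.1
```

```bash
python3 -m handwheel '[[0.005,0.05,0,0,0,0,0],[0.01,0.1,0,0,0,0,0],[0.013,0.15,0,0,0,0,0],[0.013,0.18,0,0,0,0,0]]'|head -2
python3 -m handwheel '[[0,0,0,0,0,0,0],[0,0,0,0,0,0,0],[0,0,0,0,0,0,0],[0,0,0,0,0,0,0],[0,0,0,0,0,0,0]]'
```

```text
time: 53.8
tool_pos: [0.4905, -0.0114, 0.1216]
time: 54.22
tool_pos: [0.4874, -0.012, 0.1213]
tool_rot: [-179.9, -0.0, 89.8]
wrist_force: [0.7, 0.3, -6.0]
gripper_width: 0.333
gripper_force: 60.1
```

```bash
python3 -m handwheel '[[0.003,0.002,0.015,0,0,0,0],[0.003,0.002,0.03,0,0,0,0],[0.003,0.002,0.042,0,0,0,0],[0.003,0.002,0.05,0,0,0,0],[0.003,0.002,0.054,0,0,0,0]]'|head -2
python3 -m handwheel '[[0,0,0,0,0,0,0],[0,0,0,0,0,0,0],[0,0,0,0,0,0,0],[0,0,0,0,0,0,0]]'
```

```text
time: 54.63
tool_pos: [0.4886, -0.011, 0.105]
time: 54.97
tool_pos: [0.4894, -0.011, 0.1055]
tool_rot: [180.0, 0.0, 89.9]
wrist_force: [-0.8, -0.4, -6.6]
gripper_width: 0.336
gripper_force: 60.5
```

Less than 1 mm to go. I lower it, release, rise and back off toward −y.

```bash
python3 -m handwheel '[[0,-0.003,0.002,0,0,0,0],[0,-0.003,0.004,0,0,0,0],[0,-0.003,0.004,0,0,0,0],[0,-0.003,0.004,0,0,0,0]]'|head -4
python3 -m handwheel '[[0,0,0,0,0,0,0.6],[0,0,0,0,0,0,0.6],[0,0,0,0,0,0,0.6],[0,0,0,0,0,0,0.6]]'|head -2
python3 -m handwheel '[[0,0,-0.1,0,0,0,0.6],[0,0,-0.2,0,0,0,0.6],[0,0,-0.3,0,0,0,0.6],[0,0,-0.4,0,0,0,0.6],[0,0,-0.4,0,0,0,0.6]]'|head -2
for i in 1 2; do python3 -m handwheel '[[-0.1,-0.03,0,0,0,0,0.6],[-0.2,-0.06,0,0,0,0,0.6],[-0.3,-0.1,0,0,0,0,0.6],[-0.4,-0.14,0,0,0,0,0.6],[-0.5,-0.16,0,0,0,0,0.6]]'|head -2; done
python3 -m handwheel '[[0,0,0,0,0,0,0.6],[0,0,0,0,0,0,0.6],[0,0,0,0,0,0,0.6],[0,0,0,0,0,0,0.6],[0,0,0,0,0,0,0.6]]'|head -4
python3 bl.py; python3 - <<'E'
from h import *
p,c,f=snap("top"); z=c[...,2]; print("btn z",np.nanmedian(c[192:198,376:381,2]))
q=c[(z>.1)&(z<.15)&(abs(c[...,0]-.467)<.04)&(abs(c[...,1]+.233)<.06)]; print("card",len(q),np.median(q[:,2]) if len(q) else "")
x0,y0,x1,y1=140,100,400,280; cv2.imwrite("pics/t8.png",cv2.resize(p[y0:y1,x0:x1],(800,554),interpolation=cv2.INTER_CUBIC))
E
```

```text
time: 55.3
tool_pos: [0.4887, -0.011, 0.105]
tool_rot: [180.0, -0.0, 89.9]
wrist_force: [-2.9, -0.2, 3.1]
time: 55.63
tool_pos: [0.4891, -0.0109, 0.1046]
time: 56.05
tool_pos: [0.4932, -0.0111, 0.2306]
time: 56.47
tool_pos: [0.4383, -0.1621, 0.2239]
time: 56.88
tool_pos: [0.3898, -0.3122, 0.224]
time: 57.3
tool_pos: [0.3924, -0.3091, 0.224]
tool_rot: [-180.0, -0.1, 90.0]
wrist_force: [-0.9, 0.3, -0.4]
193 [ 0.4891 -0.0116  0.1177]
btn z 0.06919993738493901
card 84 0.123762897142085
```

View pics/t8.png

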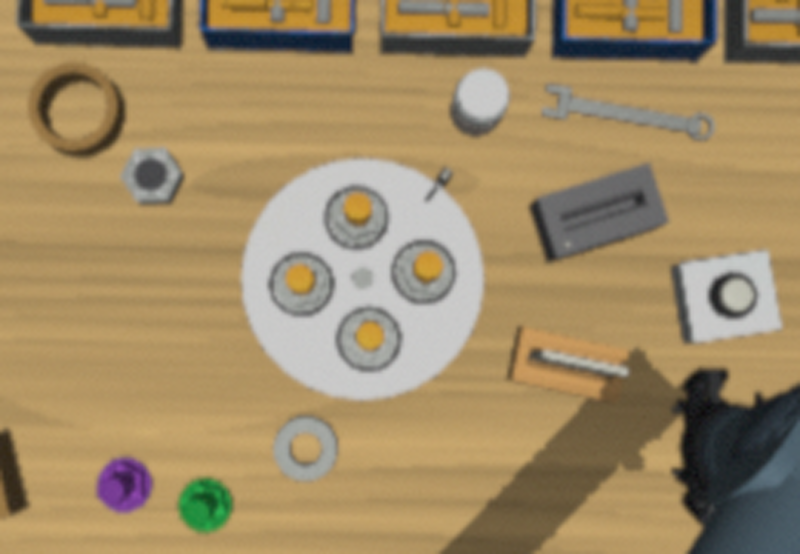

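All four bolts are centred in their rings, the dash (435,190) is at the pointer, the card is in the rack (580,362), the button is up, and the bystanders haven't moved.

```bash
python3 -c "
from plant import job_done; print(job_done())"
```

```text
the job is handed in; nothing more can be done
None
```

I handed the job in at about 57 s with all four bolts in their rings, the dash at the pointer, the button pressed and sprung back, and the card home in its rack; the near bolt was knocked off its spot late in the run and I put it back, and no verdict was returned.

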